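# Load sprung bays from a sample cassette magazine

### The arm

A 7-joint arm with a two-finger parallel gripper is mounted at the origin on a cart in front of the work surface, level with it; the furniture and walls round the work are solid. World frame = base frame: x ahead of the robot, y to its left, z up, the work surface at z = 0. Lengths are in m, angles in rad, forces in N, time in s.
With the tool pointing down it reaches from about 0.4 to 0.85 m from the base axis. Payload 4.5 kg.
Tool frame: the origin (TCP) lies at the centre of the arm's flange, where the gripper is bolted on; the fingertips stand r.tcp_to_tips ahead of it and the grasp point (between the pads) lies 147 mm ahead of it (r.tcp_to_tips is the distance from the TCP to the fingertips, in m); x points along the fingers, y is the direction in which the jaws open and shut, and the axes are right-handed (so a half turn about x gives the same grasp; the last joint's range is limited). The gripper opens to 88 mm and grips with 3 to 60 N. Pads are 18 mm wide; open, the fingers measure 123 mm over their backs; the gripper's body (75 mm by 187 mm) begins 45 mm behind the grasp point.
Start: joints at [1.175, 0.689, -0.195, 1.565, 0.157, 0.902, -0.215], TCP at [0.26, -0.568, 0.405] pointing down, gripper open.
Joint ranges: [-3.01, 3.01], [-0.46, 2.08], [-1.47, 1.51], [0.13, 2.56], [-1, 4.14], [0.04, 2.09], [-2.66, 2.66]. Speed limits (rad/s): [2.57, 2.57, 3.14, 3.14, 3.14, 3.14, 3.14].

### API

Orientations are given as a unit quaternion [x, y, z, w].
In Python, from plant import r, eyes gives the robot as it stands.
- The arm moves only by the tool carry_out, never from a script. Its argument "targets" is text: rows parted by semicolons, each of 5 numbers parted by spaces: the opening, from 0 (shut) to 1 (fully open), then the shift along the tool's x, y, z in mm, then the turn about the tool's x in rad. A call has 1 to 20 rows; each row shifts and turns the commanded pose from where the row before left it, along the tool's axes as they then stand; what a row does not reach is not made up. A row lasts 1/12 s, in which the tool goes at most 41.7 mm and 7.16 degrees, less where a joint would pass 70% of its speed; a pose out of reach is approached as far as the arm can. A call is refused whole if a number of a shift passes 41.7 or a number of a turn 0.125, either way. A call with a gripper value outside its range is refused whole. The fingers move at their own pace and stop on an object; "force" is the grip in N (left out, the last holds). Time passes only in rows, so rows that do not move let the fingers close. It gives the time, the measured TCP pose, the force and the opening at its end, in the units of the state.
- r.get_state(): the state, without advancing time (a new reading comes with each control period).
- eyes.snapshot(name): name is "scene" or "side" or "wrist"; returns (picture, depth): 400x640x3 uint8, blue, green, red; 400x640 float32, m along the optical axis (not along the pixel's ray), 0 where there is no reading.
- eyes.camera_params(name): a dict with "intrinsics" (3x3 intrinsics, pixels), "rvec" (rotation vector, rad) and "tvec" (3), from world to camera coordinates, as OpenCV has them; the wrist camera has in their place "T_tool_cam" (4x4, takes a point from camera to tool coordinates, whose origin is the TCP and whose axes are the tool frame's). Camera axes: x right, y down, z forward; pixel columns grow to the right and rows downward; lengths in m; the calibration is good to about 2 mm. The wrist camera is an equidistant fisheye: a pixel r from the principal point sees the ray r / f radians off the axis. A picture is of the moment at which its call begins: read the wrist's pose just before it. camera_params takes no time and is no camera call.
- r.finish_job(): hands the job in, once; it reports no verdict.
The state is a dict: "clock": time; "q": joint angles; "qd": joint speeds; "joint_torque": joint torques, N m; "tool_pos": TCP position; "eef_rot": TCP orientation; "contact_force": force on the tool from outside, world axes, zero at the start; "moment": the same for the moment, N m; "opening": opening from 0.0 (shut) to 1.0 (fully open).
Only numpy, scipy, OpenCV 4.12 (cv2) and the standard library are available. Lean on these libraries where they do the work, as an engineer would, in place of code of your own. Each camera call takes 0.05 s, during which the arm holds its last target.

### The job

First clear the petri dish or dishes out of the way of the cassette magazine's drawer and set them side by side on the white mat, wholly on it. Then draw all three yellow cassettes from the bottom of the magazine one at a time with its drawer and load each into a bay of its own on the rack: press the red sprung jaw back and let the cassette down flat and square on the blue bed, clamped between jaw and steel lip. At the end push the drawer fully home; leave the blue-capped bottle and the timer where they stand.

Things in the scene. Friction and masses are not known exactly. Their poses are not given: they have to be found in the camera images.
- magazine: fixed clear box with metal corners, outside 78 x 62 x 112 mm, inside 70 x 47 mm, holding three cassettes flat under a black weight; origin on the worktop under the stack's centre; the drawer comes out towards -x, z up. Foot flanges 6 mm high reach x = +-55, y = +-43 mm. The front wall ends 31 mm above the worktop: only the bottom cassette passes under it
- shuttle (a joint): travel of the grey drawer, m: 0 home, 0.105 fully out (stop); stays where left, pull about 5 to 15 N. Its pocket (floor 6 mm above the worktop, 72 mm long, sides open) lies under the stack at 0, at x = -105 mm of the magazine fully out, clear for a grasp across the cassette's width. A deck behind the pocket holds up the stack; pushed home empty, it lets the next cassette drop in
- knob (a point): top centre of the drawer's round upright red knob, 24 mm in diameter, 35 mm tall, which stands on the drawer floor 96 mm in front of the pocket's centre
- cassette_1: yellow plastic block 64 x 44 x 22 mm (x, y, z), about 0.09 kg, with a white label on top; origin at the centre of its underside, x along its length, z up. Lies flat in the magazine at first. The bottom one, in the drawer's pocket
- cassette_2: yellow plastic block 64 x 44 x 22 mm (x, y, z), about 0.09 kg, with a white label on top; origin at the centre of its underside, x along its length, z up. Lies flat in the magazine at first. Above cassette_1
- cassette_3: yellow plastic block 64 x 44 x 22 mm (x, y, z), about 0.09 kg, with a white label on top; origin at the centre of its underside, x along its length, z up. Lies flat in the magazine at first. Above cassette_2
- follower (a joint): drop of the captive black 0.4 kg steel weight (64 x 44 x 18 mm, red stripe) that rides on top of the stack inside the magazine, m: 0 with three cassettes below it, 0.022 more for each one fewer; it cannot come out
- bay_1 (a point): point on top of a bay's blue bed (38 mm wide, no side walls), 12 mm above the worktop, where the centre of a loaded cassette's underside lies; x runs from the steel lip to the sprung jaw, z up. Left bay as seen along x. The lip's inner face is at x = -32 mm; the lip rises 12 mm over the bed, is 10 mm thick and 40 mm wide
- bay_2 (a point): point on top of a bay's blue bed (38 mm wide, no side walls), 12 mm above the worktop, where the centre of a loaded cassette's underside lies; x runs from the steel lip to the sprung jaw, z up. The middle bay, alike; neighbouring bays are 80 mm apart along y
- bay_3 (a point): point on top of a bay's blue bed (38 mm wide, no side walls), 12 mm above the worktop, where the centre of a loaded cassette's underside lies; x runs from the steel lip to the sprung jaw, z up. The right bay, alike
- jaw_1 (a joint): travel of the red sprung jaw of bay_1 towards +x, m: 0 relaxed (face at x = +24 mm: the gap to the lip is 8 mm too short for a cassette), 0.008 with a cassette clamped, at most 0.020; it pushes back with 3 N at 0 to 8 N at 0.020. Jaw 40 mm wide, from 1 to 35 mm over the bed; behind it a fixed housing, x = 60 to 80 mm, 30 mm over the bed
- jaw_2 (a joint): the same for bay_2
- jaw_3 (a joint): the same for bay_3
- dish_1: closed petri dish with pale filling, 62 mm in diameter, 14 mm high (gripped, its rigid part is 58 mm across and 12 mm high), stands on the worktop in front of the drawer (absent in some runs); origin at the centre of its underside
- dish_2: a second dish just like it, beside it to the left (absent in some runs)
- mat: fixed white mat 172 x 104 mm (x, y), 1.5 mm thick; origin at the centre of its underside
- blue_bottle: white bottle with a blue cap, 40 mm in diameter, 87 mm high, a bystander; origin at the centre of its underside
- bench_timer: white timer 62 x 62 x 18 mm, a bystander; origin at the centre of its underside

How it is judged:
By the outcome, as a careful person would: the job done as asked, in the order asked, and still so for the second after the job is handed in, with the robot touching nothing.
Of dish_1, dish_2 only 1 to 2 are there at a start; the rules pass over those that are not, and their reading is None.
At some moment in a run one of dish_1, dish_2 may be knocked a few centimetres aside while the robot is not near it.
Once in a run the grip may slacken for a moment while it holds something.
It also fails if it takes over 210 s, if anything falls off the work surface, if the arm or the gripper's body presses on something with over 40 N, if the wrist force passes 120 N, or if a joint passes its speed limit or range.

## Working session

There is one attempt and no reset: what is moved stays moved. The work goes in short steps, Python scripts to look and compute and a tool call to move; the robot and the scene stay as the last step left them, time stands still between calls to the robot, and variables do not carry over. Pictures are saved under pics/ and viewed, and the job is handed in when it is done.

Besides the shell and the picture viewer there is one more tool, called after ">>>" as name(argument=value, ...), one argument or row to a line, values as JSON. carry_out: Moves the arm, as the interface text tells. Its arguments: {"type":"object","properties":{"targets":{"type":"string"},"force":{"type":"number"}},"required":["targets"]}

```bash
ls; mkdir -p pics; python3 - <<'E'
from plant import r, eyes
import cv2
s=r.get_state()
for k,v in s.items(): print(k,v)
print(r.tcp_to_tips)
for n in ["scene","side","wrist"]:
    print(n,eyes.camera_params(n))
    im,d=eyes.snapshot(n)
    cv2.imwrite(f"pics/{n}0.png",im)
    import numpy as np
    np.save(f"pics/{n}0.npy",d)
E
```

```text
pics
clock 0.0
q [ 1.17482364  0.68999063 -0.19449364  1.56633778  0.15730145  0.90251403
 -0.21512058]
qd [ 1.44346216e-03 -5.46348486e-04 -1.64271810e-03  1.03778014e-03
  6.46789888e-04 -4.10770259e-05  7.51720331e-04]
joint_torque [ 2.70157607e-04 -5.27549815e+01 -1.26691595e+00 -1.53426558e+01
 -5.27223281e-02  6.48398098e-03  1.66529562e-04]
tool_pos [ 0.26024397 -0.56787938  0.40390676]
eef_rot [-0.69064821 -0.15142626  0.69103147 -0.15016874]
contact_force [ 0.32693084  0.187333   -0.27092793]
moment [-0.03495164 -0.02361338  0.0182361 ]
opening 0.9974753566802964
0.166
scene {'intrinsics': array([[419.25534807,   0.        , 321.25579553],
       [  0.        , 419.25534807, 194.76009471],
       [  0.        ,   0.        ,   1.        ]]), 'rvec': array([ 1.82538473, -1.04402126,  0.65174474]), 'tvec': array([-0.3898702 ,  0.21879886,  0.53655862])}
side {'intrinsics': array([[462.88727115,   0.        , 322.03104693],
       [  0.        , 462.88727115, 197.10878383],
       [  0.        ,   0.        ,   1.        ]]), 'rvec': array([ 2.01347493, -0.40527797,  0.26165883]), 'tvec': array([-0.55759243,  0.10867609,  1.10177011])}
wrist {'intrinsics': array([[309.70691629,   0.        , 321.53157148],
       [  0.        , 309.70691629, 197.25311227],
       [  0.        ,   0.        ,   1.        ]]), 'T_tool_cam': array([[-5.54382873e-04, -2.67548422e-01,  9.63544257e-01,
         1.98210140e-02],
       [ 9.99999826e-01,  4.67015862e-05,  5.88325558e-04,
        -2.57661784e-04],
       [-2.02404620e-04,  9.63544415e-01,  2.67548350e-01,
        -6.88988835e-02],
       [ 0.00000000e+00,  0.00000000e+00,  0.00000000e+00,
         1.00000000e+00]])}
```

View pics/scene0.png

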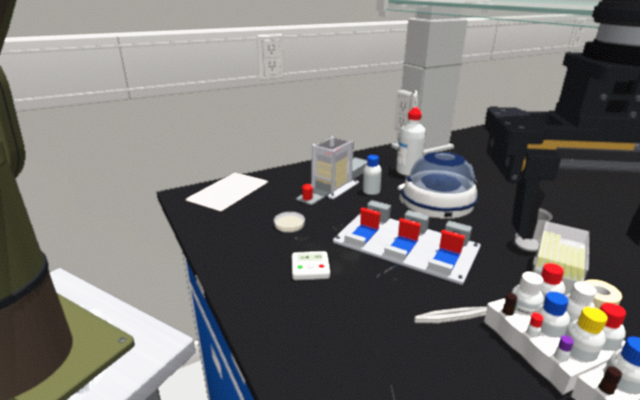

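View pics/side0.png

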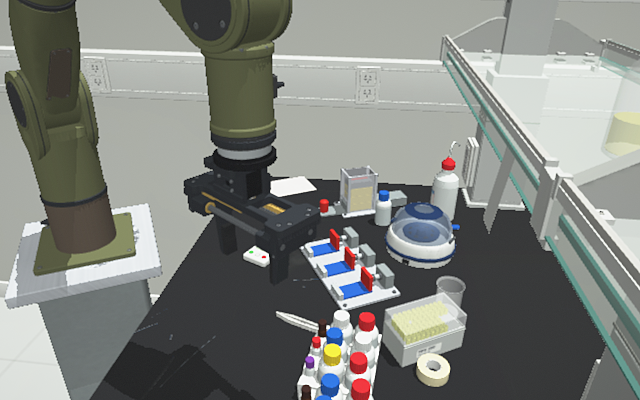

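View pics/wrist0.png

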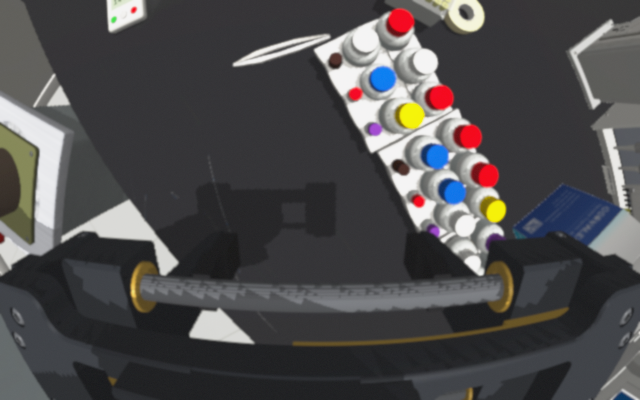

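```bash
cat > h.py <<'E'
import numpy as np, cv2
from scipy.spatial.transform import Rotation as R
from plant import r, eyes
def cam(n):
    p=eyes.camera_params(n); K=p["intrinsics"]
    if n!="wrist":
        Rm,_=cv2.Rodrigues(p["rvec"]); T=np.eye(4); T[:3,:3]=Rm.T; T[:3,3]=-Rm.T@p["tvec"]; return K,T
    s=r.get_state(); return K,tool(s)@p["T_tool_cam"]
def tool(s):
    T=np.eye(4); T[:3,:3]=R.from_quat(s["eef_rot"]).as_matrix(); T[:3,3]=s["tool_pos"]; return T
def rays(n,K,u,v):
    x=(np.asarray(u,float)-K[0,2])/K[0,0]; y=(np.asarray(v,float)-K[1,2])/K[1,1]
    if n!="wrist": return np.stack([x,y,np.ones_like(x)],-1)
    th=np.hypot(x,y); k=np.where(th>1e-9,np.tan(np.minimum(th,1.55))/np.maximum(th,1e-9),1)
    return np.stack([x*k,y*k,np.ones_like(x)],-1)
def cloud(n,K,T,d):
    v,u=np.mgrid[:d.shape[0],:d.shape[1]]
    P=rays(n,K,u,v)*d[...,None]
    return P@T[:3,:3].T+T[:3,3]
def onplane(n,K,T,u,v,z):
    q=rays(n,K,u,v)@T[:3,:3].T
    t=(z-T[2,3])/q[...,2]; return T[:3,3]+q*t[...,None]
def proj(n,K,T,P):
    P=np.atleast_2d(P); c=(P-T[:3,3])@T[:3,:3]
    if n!="wrist": a=c[:,:2]/c[:,2:]
    else:
        rr=np.hypot(c[:,0],c[:,1]); th=np.arctan2(rr,c[:,2]); a=c[:,:2]*(th/np.maximum(rr,1e-9))[:,None]
    return a*[K[0,0],K[1,1]]+[K[0,2],K[1,2]]
def shot(n,tag):
    K,T=cam(n); im,d=eyes.snapshot(n)
    cv2.imwrite(f"pics/{tag}.png",im); np.savez(f"pics/{tag}.npz",im=im,d=d,K=K,T=T,n=n)
    return im,d,K,T
E
python3 - <<'E'
from h import *
for n in ["scene","side"]:
    K,T=cam(n); d=np.load(f"pics/{n}0.npy"); P=cloud(n,K,T,d); print(n,T[:3,3].round(3))
    pts={"scene":{"dish":(289,220),"timer":(311,262),"mat":(228,190),"matL":(188,204),"matT":(225,175),"matR":(268,180),"matB":(228,208),"knob":(308,187),"magtop":(333,145),"bottle":(373,158),"bed1":(361,238),"bed2":(402,247),"bed3":(447,260),"jaw1":(370,215),"table":(260,260)},
    "side":{"mat":(293,187),"knob":(324,204),"bed1":(322,250),"bed2":(338,270),"bed3":(355,290),"bottle":(383,195),"timer":(256,256)}}[n]
    for k,(u,v) in pts.items(): print(k,P[v,u].round(4),d[v,u])
    im=cv2.imread(f"pics/{n}0.png")
    c=im[140:290,160:500] if n=="scene" else im[150:320,220:480]
    cv2.imwrite(f"pics/{n}0z.png",cv2.resize(c,None,fx=2.3,fy=2.3,interpolation=cv2.INTER_CUBIC))
E
```

```text
scene [-0.134 -0.526  0.44 ]
dish [ 0.4668 -0.104   0.0133] 0.8450262
timer [ 0.3643 -0.2187  0.0163] 0.7132664
mat [0.5247 0.1092 0.0024] 0.98996353
matL [0.4267 0.1385 0.0017] 0.92755353
matT [ 0.7509  0.3332 -0.0971] 1.3096431
matR [ 6.237e-01  6.610e-02 -4.000e-04] 1.048463
matB [ 0.4617  0.054  -0.001 ] 0.91808933
knob [ 0.5721 -0.0839  0.0387] 0.92404926
magtop [ 0.7086 -0.0706  0.0916] 1.0116717
bottle [ 0.69   -0.1841  0.0878] 0.94838655
bed1 [ 0.4646 -0.2645  0.0244] 0.76673406
bed2 [ 0.4936 -0.3339  0.0119] 0.76381266
bed3 [ 0.4958 -0.4155  0.0117] 0.7291644
jaw1 [ 0.5277 -0.2531  0.0387] 0.81418717
table [ 3.424e-01 -1.258e-01 -2.000e-04] 0.74525744
side [ 0.142 -1.073  0.604]
mat [0.5555 0.1016 0.0012] 1.3806643
knob [ 0.5741 -0.0877  0.0333] 1.2179818
bed1 [ 0.4966 -0.2565  0.0123] 1.0622098
bed2 [ 0.4983 -0.34    0.012 ] 0.9947217
bed3 [ 0.5021 -0.4138  0.0112] 0.9361531
bottle [ 0.6909 -0.1871  0.0844] 1.1547436
timer [ 0.3493 -0.226   0.0146] 1.0340261
```

View pics/scene0z.png

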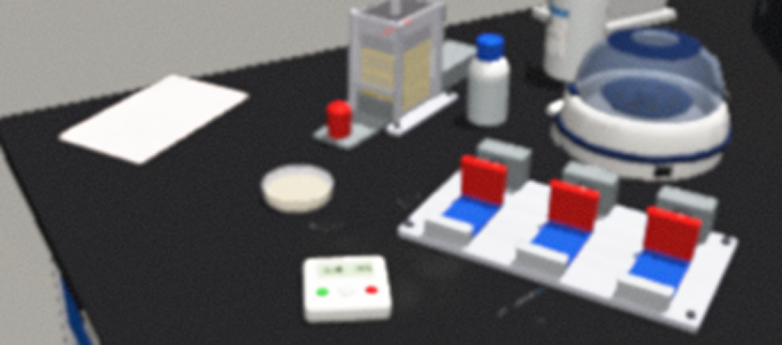

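View pics/side0z.png

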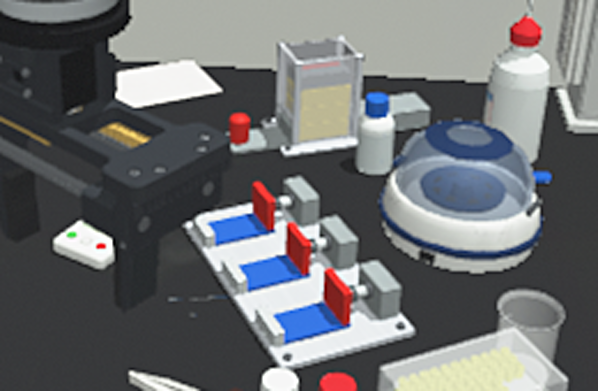

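```bash
cat >> h.py <<'E'
def st():
    s=r.get_state(); T=tool(s); yaw=np.arctan2(T[1,1],T[0,1])
    tip=T[:3,3]+T[:3,0]*0.147
    print("t",round(s["clock"],2),"gp",tip.round(4),"yawY",round(np.degrees(yaw),2),"open",round(s["opening"],3),"F",np.round(s["contact_force"],1),"q",np.round(s["q"],2))
    return s,T,tip,yaw
def plan(gp,yaw_deg=None,spd=38.):
    """grasp point target, yaw of tool y (mod 180)"""
    s,T,tip,yaw=st()
    dy=0
    if yaw_deg is not None:
        dy=(np.radians(yaw_deg)-yaw+np.pi/2)%np.pi-np.pi/2
    # tool x down: turn about tool x by a rotates yaw by -a
    turn=-dy
    d=(np.array(gp)-tip)
    loc=T[:3,:3].T@d*1000
    n=max(int(np.ceil(np.linalg.norm(loc)/spd)),int(np.ceil(abs(turn)/0.12)),1)
    print("total local shift mm",loc.round(1),"turn",round(turn,4),"rows",n,"per row shift",(loc/n).round(2))
    if abs(turn)>1e-3:
        # turn first, then shift
        Rn=T[:3,:3]@R.from_rotvec([turn,0,0]).as_matrix()
        print("  if turned first: shift",(Rn.T@d*1000).round(1))
    return loc,turn
E
python3 - <<'E'
from h import *
s,T,tip,yaw=st(); print(T.round(4))
E
```

```text
t 0.15 gp [ 0.2602 -0.5678  0.2571] yawY -65.37 open 1.0 F [-0.7 -0.6 -0.6] q [ 1.17  0.69 -0.19  1.57  0.16  0.9  -0.22]
[[-7.000e-04  4.167e-01 -9.090e-01  2.603e-01]
 [ 1.200e-03 -9.090e-01 -4.167e-01 -5.680e-01]
 [-1.000e+00 -1.300e-03  1.000e-04  4.041e-01]
 [ 0.000e+00  0.000e+00  0.000e+00  1.000e+00]]
```

>>> carry_out(
  targets="1 1.4 -24.4 -27 0;1 1.4 -24.4 -27 0;1 1.4 -24.4 -27 0;1 1.4 -24.4 -27 0;1 1.4 -24.4 -27 0;1 1.4 -24.4 -27 0;1 1.4 -24.4 -27 0;1 1.4 -24.4 -27 0;1 1.4 -24.4 -27 0;1 1.4 -24.4 -27 0;1 1.4 -24.4 -27 0;1 1.4 -24.4 -27 0;1 1.4 -24.4 -27 0;1 1.4 -24.4 -27 0",
)

```text
clock: 1.32
tool_pos: [0.4621, -0.0984, 0.385]
eef_rot: [-0.691, -0.151, 0.691, -0.151]
contact_force: [0.8, -0.7, 0.4]
opening: 1.001
```

>>> carry_out(
  targets="1 0 0 0 -0.123;1 0 0 0 -0.123;1 0 0 0 -0.123;1 0 0 0 -0.123;1 0 0 0 -0.123;1 0 0 0 -0.123;1 0 0 0 -0.123;1 0 0 0 -0.123;1 0 0 0 -0.123;1 0 0 0 -0.123;1 0 0 0 -0.123;1 0 0 0 -0.123;1 0 0 0 -0.123;1 0 0 0 -0.123;1 0 0 0 -0.123;1 0 0 0 -0.123;1 0 0 0 -0.123;1 0 0 0 -0.123;1 0 0 0 -0.123;1 0 0 0 -0.123",
)

```text
clock: 2.98
tool_pos: [0.4616, -0.1003, 0.385]
eef_rot: [0.087, 0.702, -0.087, 0.702]
contact_force: [0.5, 0.1, -0.4]
opening: 1.002
```

```bash
python3 - <<'E'
from h import *
st(); shot("wrist","w1"); 
E
```

```text
t 2.98 gp [ 0.4616 -0.1003  0.238 ] yawY 75.9 open 1.002 F [ 0.5  0.1 -0.4] q [ 0.65  0.64 -0.85  2.02  0.68  0.8   0.71]
```

View pics/w1.png

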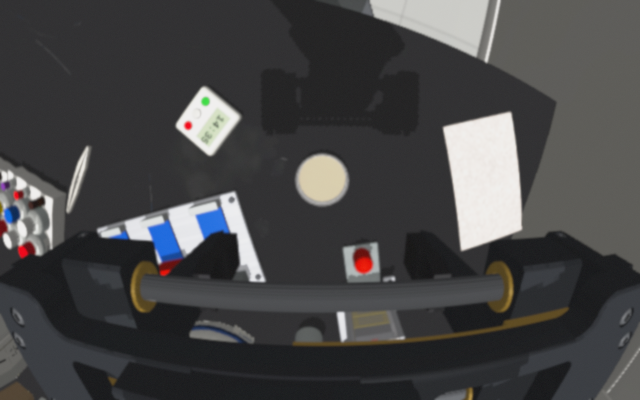

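```bash
cat >> h.py <<'E'
def load(tag):
    z=np.load(f"pics/{tag}.npz"); return z["im"],z["d"],z["K"],z["T"],str(z["n"])
E
python3 - <<'E'
from h import *
im,d,K,T,n=load("w1"); P=cloud(n,K,T,d)
# dish
g=cv2.cvtColor(im,cv2.COLOR_BGR2GRAY)
m=((P[...,2]>0.007)&(P[...,2]<0.03)&(np.hypot(P[...,0]-.467,P[...,1]+.104)<.06)).astype(np.uint8)
p=P[m>0]; print("dish",len(p),p.mean(0).round(4),p.min(0).round(4),p.max(0).round(4))
(c,rad)=cv2.minEnclosingCircle(p[:,:2].astype(np.float32)); print(c,rad)
# mat
wm=((g>150)&(abs(P[...,2])<0.006)&(P[...,1]>0.0)&(P[...,0]>.38)&(P[...,0]<.75)&(P[...,1]<.25)).astype(np.uint8)
nn,lab,stt,_=cv2.connectedComponentsWithStats(wm); k=1+np.argmax(stt[1:,4])
v,u=np.where(lab==k); pts=onplane(n,K,T,u,v,0.0015)[:,:2].astype(np.float32); print("mat",cv2.minAreaRect(pts), len(u))
hsv=cv2.cvtColor(im,cv2.COLOR_BGR2HSV)
red=(((hsv[...,0]<8)|(hsv[...,0]>172))&(hsv[...,1]>150)&(hsv[...,2]>80))
sel=red&(abs(P[...,0]-.575)<.05)&(abs(P[...,1]+.086)<.05)
q=P[sel]; top=q[q[:,2]>np.percentile(q[:,2],60)]; print("knob",len(q),q.mean(0).round(4),np.percentile(q[:,2],[5,50,95]).round(4),"top",cv2.minEnclosingCircle(top[:,:2].astype(np.float32)),top[:,2].mean())
# height map
x=((P[...,0]-.35)/.001).astype(int); y=((P[...,1]+.5)/.001).astype(int)
E
```

```text
dish 2202 [ 0.4688 -0.102   0.0139] [ 0.4384 -0.1332  0.0073] [ 0.5003 -0.0709  0.0164]
(0.4695533215999603, -0.10220558196306229) 0.031788721680641174
mat ((0.5272089838981628, 0.11195249855518341), (0.1737479716539383, 0.10592426359653473), 1.1970864534378052) 8134
knob 334 [ 0.5731 -0.0774  0.0336] [0.0168 0.037  0.0408] top ((0.5776623487472534, -0.0774775892496109), 0.009051545523107052) 0.03942220642029635
```

```bash
python3 - <<'E'
from h import *
plan([.4692,-.102,.022],90)
E
```

```text
t 3.03 gp [ 0.4615 -0.1005  0.2378] yawY 76.19 open 0.998 F [ 0.3 -0.9  0.2] q [ 0.65  0.64 -0.86  2.02  0.68  0.8   0.71]
total local shift mm [215.8   0.4   7.9] turn -0.241 rows 6 per row shift [35.97  0.07  1.32]
  if turned first: shift [215.8  -1.5   7.8]
```

>>> carry_out(
  targets="1 0 0 0 -0.12;1 0 0 0 -0.121;1 35 0 3.9 0;1 35 -1.5 3.9 0;1 35 0 0 0;1 35 0 0 0;1 30 0 0 0;1 25 0 0 0;1 15 0 0 0;1 5.5 0 0 0;1 0 0 0 0",
  force=15,
)

```text
clock: 3.95
tool_pos: [0.4693, -0.1016, 0.1686]
eef_rot: [0.004, 0.708, -0.004, 0.706]
contact_force: [0.7, -0.0, 0.2]
opening: 1.0
```

```bash
python3 - <<'E'
from h import *
plan([.4692,-.102,.022],90); shot("wrist","w2")
E
```

```text
t 3.95 gp [ 0.469  -0.1016  0.0216] yawY 89.31 open 1.0 F [ 0.7 -0.   0.2] q [ 0.43  1.   -0.52  2.12  1.37  0.44  0.34]
total local shift mm [-0.4 -0.4  0.2] turn -0.012 rows 1 per row shift [-0.42 -0.35  0.21]
  if turned first: shift [-0.4 -0.4  0.2]
```

View pics/w2.png

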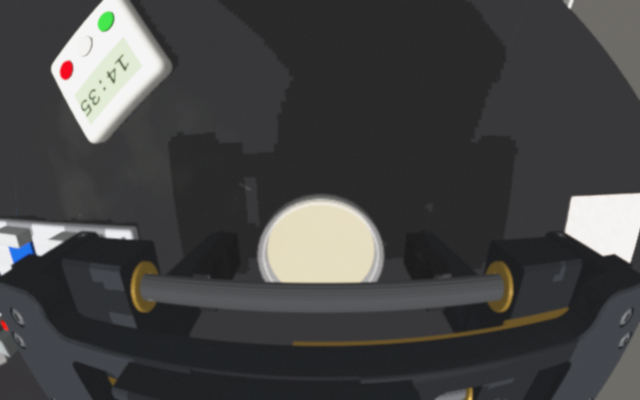

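>>> carry_out(
  targets="0.5 0 0 0 0;0.5 0 0 0 0;0.5 0 0 0 0;0.5 0 0 0 0;0.5 0 0 0 0;0.5 0 0 0 0",
  force=15,
)

```text
clock: 4.5
tool_pos: [0.4697, -0.1018, 0.1701]
eef_rot: [0.004, 0.707, -0.004, 0.707]
contact_force: [0.4, -0.6, 4.4]
opening: 0.642
```

>>> carry_out(
  targets="0.4 -10 0 0 0;0.4 -30 0 0 0;0.4 -30 0 0 0;0.4 0 36 10 0;0.4 0 36 10 0;0.4 0 36 10 0;0.4 0 36 10 0;0.4 0 36 10 0;0.4 0 34 8 0;0.4 0 0 0 0;0.4 0 0 0 0",
  force=20,
)

```text
clock: 5.42
tool_pos: [0.5297, 0.1143, 0.2397]
eef_rot: [0.003, 0.707, -0.002, 0.707]
contact_force: [-0.2, -0.3, -0.9]
opening: 0.644
```

```bash
python3 - <<'E'
from h import *
plan([.527,.112,.0245],91.2); shot("wrist","w3")
E
```

```text
t 5.42 gp [0.5298 0.1146 0.0927] yawY 89.62 open 0.644 F [-0.2 -0.3 -0.9] q [ 0.1   0.93 -0.68  1.92  0.96  0.66  0.36]
total local shift mm [68.2 -2.8 -2.8] turn -0.0276 rows 2 per row shift [34.12 -1.38 -1.41]
  if turned first: shift [68.2 -2.7 -2.9]
```

View pics/w3.png

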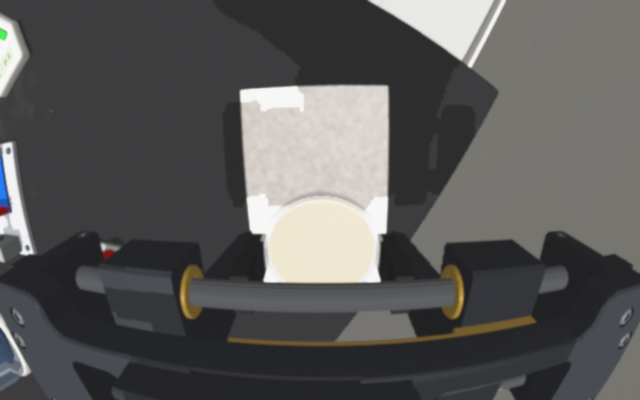

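>>> carry_out(
  targets="0.4 25 -2.8 -2.8 0;0.4 25 0 0 0;0.4 10 0 0 0;0.4 5 0 0 0;0.4 3 0 0 0;0.4 0 0 0 0",
)

```text
clock: 5.97
tool_pos: [0.5269, 0.1083, 0.1721]
eef_rot: [0.004, 0.707, -0.004, 0.707]
contact_force: [-0.3, -0.4, -0.8]
opening: 0.645
```

>>> carry_out(
  targets="0.4 1.5 3 0 0;0.4 0 0 0 0;0.75 0 0 0 0;0.85 0 0 0 0;0.95 0 0 0 0;0.95 0 0 0 0;0.95 -8 0 0 0;0.95 -35 0 0 0;0.95 -35 0 0 0;0.95 -40 0 0 0",
)

```text
clock: 6.8
tool_pos: [0.5263, 0.1119, 0.289]
eef_rot: [0.003, 0.708, -0.004, 0.706]
contact_force: [1.2, 0.6, -0.2]
opening: 0.947
```

```bash
python3 - <<'E'
from h import *
st(); im,d,K,T=shot("wrist","w4"); n="wrist"; P=cloud(n,K,T,d)
m=((P[...,2]>0.009)&(P[...,2]<0.03)&(np.hypot(P[...,0]-.527,P[...,1]-.112)<.05))
p=P[m]; print(cv2.minEnclosingCircle(p[:,:2].astype(np.float32)),np.median(p[:,2]))
plan([.52,-.09,.25],90)
E
```

```text
t 6.8 gp [0.5259 0.1119 0.142 ] yawY 89.44 open 0.947 F [ 1.2  0.6 -0.2] q [ 0.14  0.85 -0.75  1.91  0.86  0.74  0.44]
((0.5271784663200378, 0.10944590717554092), 0.031640250235795975) 0.015516068763099744
t 6.85 gp [0.5294 0.1142 0.1494] yawY 89.46 open 0.947 F [1.3 0.3 4.1] q [ 0.14  0.84 -0.76  1.91  0.86  0.74  0.44]
total local shift mm [-101.5 -203.9   -6.6] turn -0.0095 rows 6 per row shift [-16.92 -33.98  -1.1 ]
  if turned first: shift [-101.5 -203.8   -8.5]
```

View pics/w4.png

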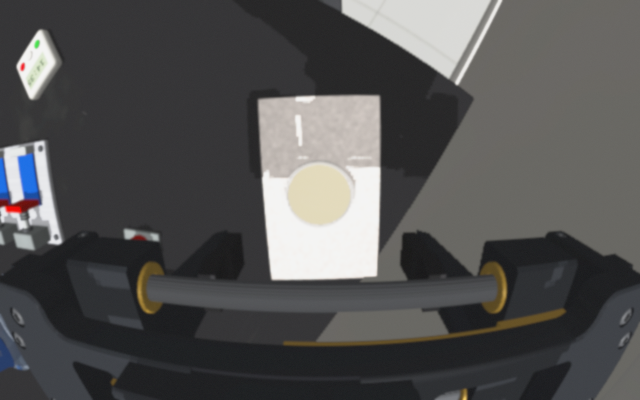

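```bash
python3 - <<'E'
from h import *
for n in ["scene","side"]:
    K,T=cam(n); d=np.load(f"pics/{n}0.npy"); P=cloud(n,K,T,d)
    H={}
    m=(d>0)&(P[...,0]>.3)&(P[...,0]<.95)&(P[...,1]>-.55)&(P[...,1]<.25)&(P[...,2]<.6)
    p=P[m]; print(n)
    for x in np.arange(.55,.95,.05):
        print(round(x,2),[ (lambda q: int(1000*q.max()) if len(q) else -1)(p[(abs(p[:,0]-x)<.025)&(abs(p[:,1]-y)<.025),2]) for y in np.arange(-.5,.2,.05)])
E
```

```text
scene
0.55 [2, 47, 49, 49, 48, 48, 9, 2, 38, 39, 2, 4, 4, 3]
0.6 [23, 43, 44, 43, 44, 43, 2, 2, 42, 40, 2, 3, 3, 3]
0.65 [420, 419, 104, 117, 116, 68, 2, 8, 112, 112, 2, 3, 2, 2]
0.7 [2, 418, 417, 395, 119, 74, 88, 88, 113, 112, 2, 2, 2, -1]
0.75 [2, 3, 415, 415, 413, 12, 2, 2, 29, -1, 1, 2, 0, -1]
0.8 [2, 2, 2, -1, 412, 411, 409, 2, 29, -1, -1, 1, -1, -1]
0.85 [2, 2, 2, -1, -1, 166, 409, 408, 406, 2, -1, -1, -1, -1]
0.9 [1, 3, 4, 0, -1, -1, 206, 3, 405, 2, -1, -1, -1, 329]
side
0.55 [1, 49, 48, 48, 48, 48, 8, 2, 38, 38, 2, 4, 4, 4]
0.6 [69, 42, 44, 43, 42, 43, 1, 7, 41, 7, 1, 3, 5, 3]
0.65 [446, 445, 103, 117, 115, 68, 2, 8, 112, 111, 2, 2, 2, 2]
0.7 [408, 446, 445, 438, 119, 1, 88, 110, 112, 111, -1, 1, 1, -1]
0.75 [408, 408, 445, 446, 446, -1, -1, 0, 28, -1, 0, -1, -1, -1]
0.8 [408, 408, 408, 408, 445, 445, 445, 28, 28, 0, 2, 0, -1, -1]
0.85 [408, 408, 408, 408, 408, 408, 445, 445, 443, 1, 2, -1, -1, -1]
0.9 [408, 408, 408, 408, 407, 408, 408, 449, 448, 2, 0, -1, -1, 329]
```

>>> carry_out(
  targets="0.95 -12 -34 16 0;0.95 -12 -34 16 0;0.95 -12 -34 16 0;0.95 -12 -34 16 0;0.95 -12 -34 16 0;0.95 -12 -34 16 0;0.95 0 0 0 0;0.95 0 0 0 0",
)

```text
clock: 7.52
tool_pos: [0.6212, -0.0959, 0.3607]
eef_rot: [0.006, 0.707, -0.006, 0.708]
contact_force: [-0.1, 1.3, -0.0]
opening: 0.945
```

```bash
python3 - <<'E'
from h import *
st(); im,d,K,T=shot("wrist","w5"); cv2.imwrite("pics/w5z.png",cv2.resize(im[60:330,180:480],None,fx=2.2,fy=2.2,interpolation=cv2.INTER_CUBIC))
E
```

```text
t 7.52 gp [ 0.6214 -0.0959  0.2137] yawY 89.06 open 0.945 F [-0.1  1.3 -0. ] q [ 0.52  0.87 -0.85  1.58  0.73  1.04  1.01]
```

View pics/w5.png

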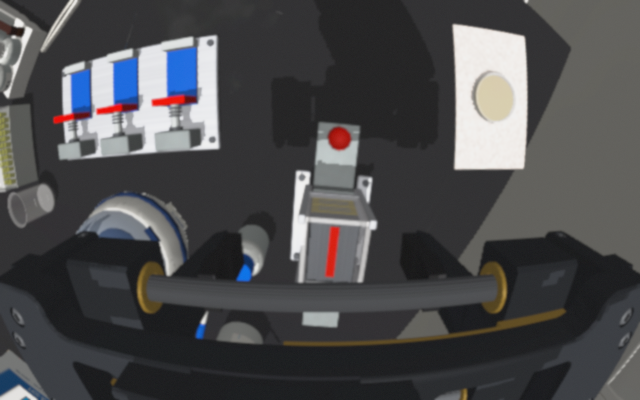

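View pics/w5z.png

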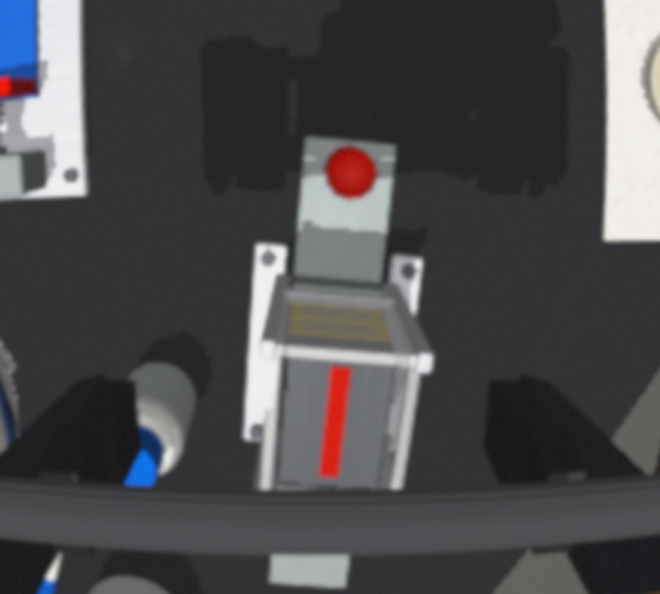

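```bash
python3 - <<'E'
from h import *
im,d,K,T,n=load("w5"); P=cloud(n,K,T,d)
hsv=cv2.cvtColor(im,cv2.COLOR_BGR2HSV)
red=(((hsv[...,0]<8)|(hsv[...,0]>172))&(hsv[...,1]>150)&(hsv[...,2]>60))
v,u=np.where(red&(np.hypot(np.arange(640)[None]-339,np.arange(400)[:,None]-138)<25))
z=P[v,u,2]; print("knob z",np.percentile(z,[5,50,95]))
c,rd=cv2.minEnclosingCircle(np.stack([u,v],1).astype(np.float32)); print(c,rd, onplane(n,K,T,c[0],c[1],.041))
top=z>.037; print("top",P[v[top],u[top]].mean(0), cv2.minEnclosingCircle(P[v[top],u[top]][:,:2].astype(np.float32)))
f=lambda a:(a[0]/2.2+180,a[1]/2.2+60)
def pl(name,zpts,z):
    q=np.array([onplane(n,K,T,*f(a),z) for a in zpts]); print(name,q[:,:2].round(4).tolist()); return q
q=pl("flangeL outer",[(256,245),(245,440)],.006); e=q[1]-q[0]; print("yaw",np.degrees(np.arctan2(e[1],e[0])),np.linalg.norm(e))
q=pl("flange front corners",[(256,245),(423,258)],.006)
q=pl("drawer front corners",[(305,137),(396,145)],.006); e=q[1]-q[0]; print(np.linalg.norm(e),np.degrees(np.arctan2(e[1],e[0])))
q=pl("drawer left edge",[(305,137),(294,277)],.006); e=q[1]-q[0]; print(np.linalg.norm(e),np.degrees(np.arctan2(e[1],e[0])))
q=pl("stripe",[(340,367),(329,478)],.096); e=q[1]-q[0]; print(np.linalg.norm(e),np.degrees(np.arctan2(e[1],e[0])))
q=pl("boxtop front corners",[(265,345),(431,358)],.112); e=q[1]-q[0]; print(np.linalg.norm(e),np.degrees(np.arctan2(e[1],e[0])),q.mean(0))
m=(P[...,2]>.105)&(P[...,2]<.12)&(abs(P[...,0]-.68)<.07)&(abs(P[...,1]+.08)<.06)
p=P[m][:,:2].astype(np.float32); print("boxtop rect",cv2.minAreaRect(p),np.median(P[m][:,2]))
# rack : blue
b=((hsv[...,0]>100)&(hsv[...,0]<125)&(hsv[...,1]>150)&(hsv[...,2]>80)&(abs(P[...,2]-.012)<.006)).astype(np.uint8)
nn,lab,stt,cen=cv2.connectedComponentsWithStats(b)
for k in range(1,nn):
    if stt[k,4]>100:
        v,u=np.where(lab==k); q=onplane(n,K,T,u,v,.012)[:,:2].astype(np.float32); print("bed",stt[k],cv2.minAreaRect(q),np.median(P[v,u,2]))
E
```

```text
knob z [0.035675   0.03828234 0.04121118]
(339.0882263183594, 137.73529052734375) 10.984918594360352 [ 0.57697966 -0.07812126  0.041     ]
top [ 0.57802273 -0.07784415  0.03896466] ((0.5777877569198608, -0.07769215106964111), 0.01024472713470459)
flangeL outer [[0.6161, -0.1235], [0.7244, -0.134]]
yaw -5.568532794247299 0.10883198439306671
flange front corners [[0.6161, -0.1235], [0.6239, -0.0394]]
drawer front corners [[0.5627, -0.098], [0.567, -0.0535]]
0.04468847496053703 84.53026487977965
drawer left edge [[0.5627, -0.098], [0.6329, -0.1048]]
0.07049015225652774 -5.543089332217694
stripe [[0.6472, -0.0851], [0.6964, -0.0897]]
0.049436071478613584 -5.273359151469005
boxtop front corners [[0.6322, -0.1124], [0.6383, -0.0528]]
0.05993287804315814 84.19235382416825 [ 0.63527714 -0.08258898  0.112     ]
boxtop rect ((0.66221684217453, -0.08546168357133865), (0.06191980093717575, 0.06224145367741585), 86.79830169677734) 0.11005630468884897
bed [ 168   48   28   47 1251] ((0.49679136276245117, -0.2507765591144562), (0.03489120677113533, 0.05375710502266884), 89.20330810546875) 0.012323345799690022
bed [114  58  24  45 978] ((0.4961174726486206, -0.33027419447898865), (0.03667478263378143, 0.054470885545015335), 88.75131225585938) 0.012368586832783302
bed [ 72  70  19  42 718] ((0.4952693283557892, -0.40939778089523315), (0.036557696759700775, 0.05412984639406204), 87.66234588623047) 0.012435117815151941
```

```bash
python3 - <<'E'
from h import *
plan([.578,-.078,.10],84.5)
E
```

```text
t 7.57 gp [ 0.6206 -0.0933  0.2134] yawY 89.31 open 0.951 F [-1.1  0.4  0.1] q [ 0.51  0.87 -0.85  1.58  0.73  1.04  1.01]
total local shift mm [113.4  14.7 -42.8] turn 0.084 rows 4 per row shift [ 28.36   3.67 -10.7 ]
  if turned first: shift [113.4  11.1 -43.9]
```

>>> carry_out(
  targets="0.7 0 5.5 -22 0.084;0.7 0 5.5 -22 0;0.7 35 0 0 0;0.7 38 0 0 0;0.7 38 0 0 0;0.7 35 0 0 0;0.7 25 0 0 0;0.7 10 0 0 0;0.7 2.5 0 0 0;0.7 0 0 0 0",
)

```text
clock: 8.4
tool_pos: [0.5774, -0.0785, 0.177]
eef_rot: [0.033, 0.706, -0.032, 0.706]
contact_force: [0.1, -0.9, 0.7]
opening: 0.693
```

```bash
python3 - <<'E'
from h import *
plan([.578,-.078,.030],84.5); shot("wrist","w6")
E
```

```text
t 8.4 gp [ 0.5774 -0.0783  0.03  ] yawY 84.68 open 0.693 F [ 0.1 -0.9  0.7] q [ 0.41  1.05 -0.63  1.81  1.01  0.64  0.63]
total local shift mm [-0.   0.4  0.6] turn 0.0032 rows 1 per row shift [-0.01  0.38  0.56]
  if turned first: shift [-0.   0.4  0.6]
```

View pics/w6.png

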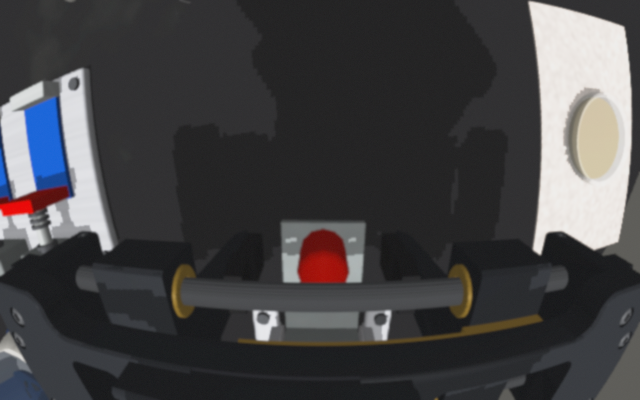

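```bash
cat >> h.py <<'E'
def dishchk(tag):
    im,d,K,T,n=load(tag); P=cloud(n,K,T,d)
    m=((P[...,2]>0.009)&(P[...,2]<0.03)&(abs(P[...,0]-.527)<.15)&(abs(P[...,1]-.13)<.12)&(d>0))
    p=P[m]; 
    if len(p)>20: print("dish",cv2.minEnclosingCircle(p[:,:2].astype(np.float32)),p[:,2].mean(),len(p))
    else: print("no dish seen",len(p))
E
python3 - <<'E'
from h import *
for t in ["w4","w5","w6"]: dishchk(t)
E
```

```text
dish ((0.5271784663200378, 0.10944590717554092), 0.031640250235795975) 0.015470609903300857 4036
dish ((0.5264866352081299, 0.10931225121021271), 0.0323464572429657) 0.01511983557557056 1878
dish ((0.5274274349212646, 0.10901732742786407), 0.03249864652752876) 0.014967387650614849 4440
```

>>> carry_out(
  targets="0 0 0 0 0;0 0 0 0 0;0 0 0 0 0;0 0 0 0 0;0 0 0 0 0;0 0 0 0 0",
  force=50,
)

```text
clock: 8.95
tool_pos: [0.5777, -0.0785, 0.1771]
eef_rot: [0.035, 0.706, -0.032, 0.707]
contact_force: [-0.1, 7.9, -1.6]
opening: 0.269
```

>>> carry_out(
  targets="0 0 0 -5 0;0 0 0 -10 0;0 0 0 -15 0;0 0 0 -15 0;0 0 0 -15 0;0 0 0 -15 0;0 0 0 -15 0;0 0 0 -10 0;0 0 0 -5 0;0 0 0 0 0",
)

```text
clock: 9.78
tool_pos: [0.4732, -0.0677, 0.177]
eef_rot: [0.034, 0.706, -0.031, 0.707]
contact_force: [1.1, 5.5, 0.1]
opening: 0.256
```

```bash
python3 - <<'E'
from h import *
s,T,tip,y=st(); print(np.linalg.norm(tip[:2]-[.5777,-.0783])); shot("wrist","w7")
E
```

```text
t 9.78 gp [ 0.4735 -0.067   0.03  ] yawY 84.74 open 0.256 F [1.1 5.5 0.1] q [ 0.33  0.97 -0.46  2.13  1.33  0.38  0.22]
0.10484561791115879
```

View pics/w7.png

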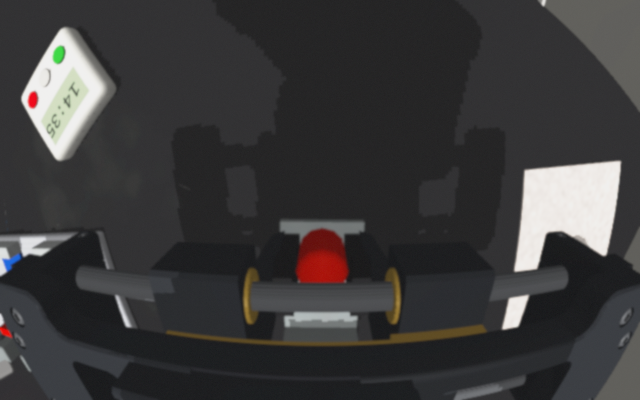

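>>> carry_out(
  targets="0 0 0 -1.5 0;0 0 0 0 0;0 0 0 0 0",
)

```text
clock: 10.08
tool_pos: [0.4728, -0.0677, 0.177]
eef_rot: [0.034, 0.705, -0.031, 0.708]
contact_force: [3.1, 4.4, -1.3]
opening: 0.261
```

>>> carry_out(
  targets="0.5 0 0 0 0;0.6 0 0 0 0;0.6 0 0 0 0;0.6 -15 0 0 0;0.6 -35 0 0 0;0.6 -38 0 0 0;0.6 -38 0 0 0;0.6 -4 -3 38 0;0.6 0 0 38 0;0.6 0 0 38 0;0.6 0 0 10 0;0.6 0 0 0 0;0.6 0 0 0 0",
)

```text
clock: 11.17
tool_pos: [0.5937, -0.0847, 0.3059]
eef_rot: [0.033, 0.707, -0.034, 0.705]
contact_force: [-0.5, -1.0, 0.5]
opening: 0.598
```

```bash
python3 - <<'E'
from h import *
st(); im,d,K,T=shot("wrist","w8"); dishchk("w8"); n="wrist"
hsv=cv2.cvtColor(im,cv2.COLOR_BGR2HSV); P=cloud(n,K,T,d)
m=(abs(P[...,2]-.028)<.006)&(abs(P[...,0]-.57)<.06)&(abs(P[...,1]+.077)<.045)
p=P[m]; print(len(p),np.median(p[:,2]),cv2.minAreaRect(p[:,:2].astype(np.float32)))
mm=(d>0)&(abs(P[...,0]-.57)<.06)&(abs(P[...,1]+.077)<.06); print(np.histogram(P[mm][:,2],bins=np.arange(-.005,.05,.005)))
E
```

```text
t 11.17 gp [ 0.5934 -0.0848  0.1589] yawY 84.55 open 0.598 F [-0.5 -1.   0.5] q [ 0.47  0.89 -0.76  1.71  0.77  0.87  0.85]
dish ((0.5265985727310181, 0.10919785499572754), 0.031920865178108215) 0.01514159118092439 2520
5511 0.027902926961709373 ((0.580708920955658, -0.08159852027893066), (0.052309803664684296, 0.1060066819190979), 82.66570281982422)
(array([3576, 5561, 1456,   74,   89,  162, 5329,   45,    4,    4]), array([-0.005,  0.   ,  0.005,  0.01 ,  0.015,  0.02 ,  0.025,  0.03 ,
        0.035,  0.04 ,  0.045]))
```

View pics/w8.png

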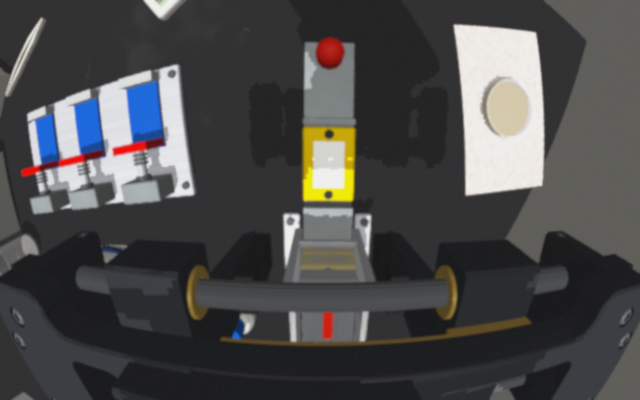

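```bash
cat >> h.py <<'E'
def cass(im,d,K,T,n,c,z=.028,rad=.06):
    hsv=cv2.cvtColor(im,cv2.COLOR_BGR2HSV); P=cloud(n,K,T,d)
    m=((hsv[...,0]>20)&(hsv[...,0]<36)&(hsv[...,1]>120)&(abs(P[...,2]-z)<.006)&(np.hypot(P[...,0]-c[0],P[...,1]-c[1])<rad)).astype(np.uint8)
    nn,lab,stt,_=cv2.connectedComponentsWithStats(m); k=1+np.argmax(stt[1:,4]); v,u=np.where(lab==k)
    q=onplane(n,K,T,u,v,z)[:,:2].astype(np.float32); rc=cv2.minAreaRect(q); print("cass",rc,len(u),np.median(P[v,u,2])); return rc
def beds(im,d,K,T,n):
    hsv=cv2.cvtColor(im,cv2.COLOR_BGR2HSV); P=cloud(n,K,T,d)
    b=((hsv[...,0]>100)&(hsv[...,0]<125)&(hsv[...,1]>150)&(hsv[...,2]>80)&(abs(P[...,2]-.012)<.008)&(P[...,1]<-.2)).astype(np.uint8)
    nn,lab,stt,cen=cv2.connectedComponentsWithStats(b)
    for k in range(1,nn):
        if stt[k,4]>200:
            v,u=np.where(lab==k); q=onplane(n,K,T,u,v,.012)[:,:2].astype(np.float32); print("bed",cv2.minAreaRect(q))
E
python3 - <<'E'
from h import *
a=load("w8"); cass(*a,c=(.569,-.077)); beds(*a)
im,d,K,T,n=a; P=cloud(n,K,T,d)
m=(P[...,2]>.001)&(P[...,2]<.009)&(P[...,1]<-.2)&(P[...,1]>-.5)&(P[...,0]>.4)&(P[...,0]<.62)
g=cv2.cvtColor(im,cv2.COLOR_BGR2GRAY); print("plate z",np.median(P[m&(g>150)][:,2]))
plan([.569,-.077,.028],84.5)
E
```

```text
cass ((0.5676431059837341, -0.07657504081726074), (0.04424143210053444, 0.06341668963432312), 83.66788482666016) 2216 0.028048745514467593
bed ((0.4975941777229309, -0.2506520748138428), (0.03733021393418312, 0.05514741316437721), 89.43035888671875)
bed ((0.49683064222335815, -0.3303817808628082), (0.03717327117919922, 0.05510328710079193), 89.4872817993164)
bed ((0.49616774916648865, -0.41001927852630615), (0.03741171583533287, 0.0549653023481369), 89.39382934570312)
plate z 0.008169105899760942
t 11.22 gp [ 0.5926 -0.0847  0.159 ] yawY 84.6 open 0.597 F [-1.1 -0.4  0.1] q [ 0.47  0.88 -0.76  1.72  0.77  0.87  0.85]
total local shift mm [131.1   5.6 -23.9] turn 0.0017 rows 4 per row shift [32.77  1.4  -5.97]
  if turned first: shift [131.1   5.6 -23.9]
```

>>> carry_out(
  targets="0.75 5 5.7 -25.7 0;0.75 35 0 0 0;0.75 35 0 0 0;0.75 30 0 0 0;0.75 18 0 0 0;0.75 7 0 0 0;0.75 2 0 0 0;0.75 0 0 0 0",
)

```text
clock: 11.88
tool_pos: [0.5691, -0.0762, 0.1751]
eef_rot: [0.033, 0.707, -0.033, 0.706]
contact_force: [0.8, -0.3, 0.6]
opening: 0.752
```

```bash
python3 - <<'E'
from h import *
plan([.5676,-.0766,.027],84.5); shot("wrist","w9")
E
```

```text
t 11.88 gp [ 0.569  -0.0762  0.0281] yawY 84.6 open 0.752 F [ 0.8 -0.3  0.6] q [ 0.38  1.04 -0.58  1.84  1.    0.6   0.62]
total local shift mm [ 1.1 -0.5 -1.3] turn 0.0018 rows 1 per row shift [ 1.09 -0.53 -1.33]
  if turned first: shift [ 1.1 -0.5 -1.3]
```

View pics/w9.png

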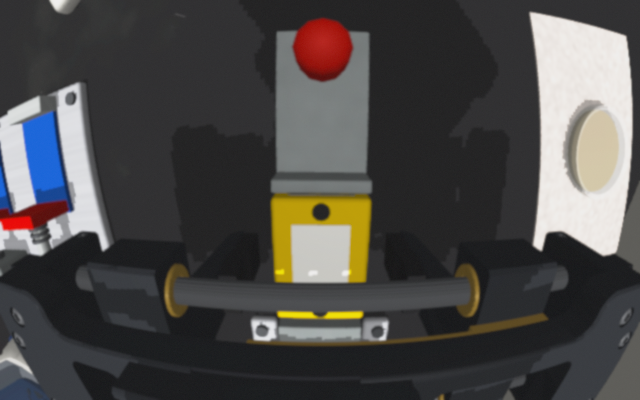

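>>> carry_out(
  targets="0.3 1 -0.5 -1.3 0;0.3 0 0 0 0;0.3 0 0 0 0;0.3 0 0 0 0;0.3 0 0 0 0;0.3 0 0 0 0",
  force=40,
)

```text
clock: 12.43
tool_pos: [0.5684, -0.0769, 0.1743]
eef_rot: [0.033, 0.706, -0.034, 0.707]
contact_force: [-0.3, -0.1, 5.6]
opening: 0.497
```

>>> carry_out(
  targets="0.3 -3 0 0 0;0.3 -15 0 0 0;0.3 -30 0 0 0;0.3 -20 0 0 0;0.3 0 0 0 0;0.3 0 0 0 0",
)

```text
clock: 12.93
tool_pos: [0.5685, -0.0769, 0.2423]
eef_rot: [0.034, 0.706, -0.034, 0.707]
contact_force: [-1.1, 0.3, -1.3]
opening: 0.495
```

```bash
python3 - <<'E'
from h import *
plan([.490,-.2507,.095],89.45); shot("wrist","w10")
E
```

```text
t 12.93 gp [ 0.5687 -0.0769  0.0953] yawY 84.55 open 0.495 F [-1.1  0.3 -1.3] q [ 0.43  0.94 -0.67  1.83  0.89  0.7   0.71]
total local shift mm [ 1.000e-01 -1.805e+02 -6.190e+01] turn -0.0855 rows 6 per row shift [ 2.000e-02 -3.009e+01 -1.031e+01]
  if turned first: shift [ 1.000e-01 -1.746e+02 -7.710e+01]
```

View pics/w10.png

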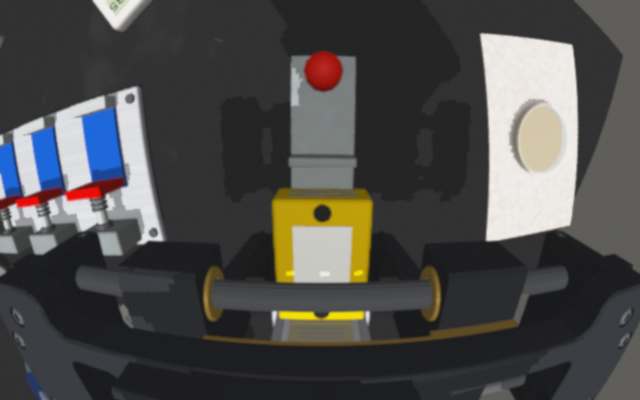

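```bash
cat >> h.py <<'E'
def held(tag,dz=.0007):
    """cassette in the hand: rect in tool coords from yellow+label top, front edge"""
    im,d,K,T,n=load(tag); Tt=T@np.linalg.inv(eyes.camera_params("wrist")["T_tool_cam"])
    gz=(Tt[:3,3]+Tt[:3,0]*.147)[2]+dz
    hsv=cv2.cvtColor(im,cv2.COLOR_BGR2HSV)
    m=(hsv[...,0]>20)&(hsv[...,0]<36)&(hsv[...,1]>120)&(hsv[...,2]>110)
    m[:150]=0; m[270:]=0
    res=[]
    for u in range(260,390):
        v=np.where(m[:,u])[0]
        if len(v)>25:
            q=onplane(n,K,T,u,v.min()-.5,gz); l=Tt[:3,:3].T@(q-Tt[:3,3]); res.append([u,l[1]*1e3,l[2]*1e3])
    res=np.array(res); k=np.polyfit(res[4:-4,1],res[4:-4,2],1); print("front edge tool z",np.median(res[:,2]).round(2),"slope deg",np.degrees(np.arctan(k[0])).round(2),"y range",res[:,1].min().round(1),res[:,1].max().round(1))
E
python3 - <<'E'
from h import *
held("w10"); dishchk("w10")
a=load("w9")
E
```

```text
front edge tool z -33.66 slope deg 0.33 y range -20.5 21.5
dish ((0.5275301337242126, 0.10930775105953217), 0.03200145810842514) 0.015093333978268505 3424
```

>>> carry_out(
  targets="0.3 -5 0 0 -0.0855;0.3 0 -35 -15.4 0;0.3 0 -35 -15.4 0;0.3 0 -35 -15.4 0;0.3 0 -35 -15.4 0;0.3 0 -35 -15.4 0;0.3 0 0 0 0;0.3 0 0 0 0",
)

```text
clock: 13.65
tool_pos: [0.4874, -0.254, 0.2447]
eef_rot: [0.005, 0.709, -0.006, 0.706]
contact_force: [0.5, -0.1, -1.2]
opening: 0.494
```

```bash
python3 - <<'E'
from h import *
plan([.490,-.2507,.048],89.45); shot("wrist","w11"); held("w11")
E
```

```text
t 13.65 gp [ 0.4868 -0.254   0.0977] yawY 89.13 open 0.494 F [ 0.5 -0.1 -1.2] q [ 0.79  0.93 -0.7   1.9   0.94  0.69  1.07]
total local shift mm [49.7  3.4  3.3] turn -0.0057 rows 2 per row shift [24.83  1.7   1.66]
  if turned first: shift [49.7  3.4  3.3]
front edge tool z -33.59 slope deg 0.51 y range -20.1 21.1
```

View pics/w11.png

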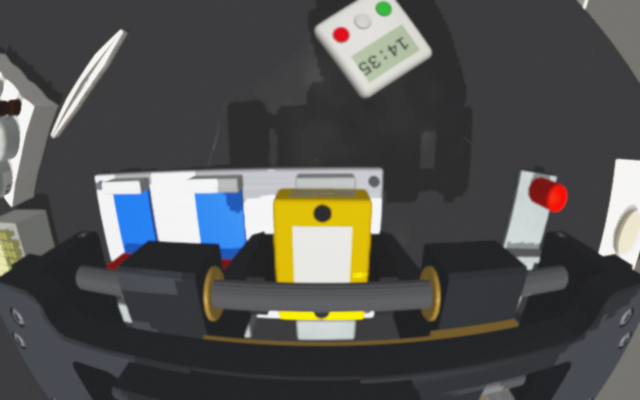

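>>> carry_out(
  targets="0.3 10 3.4 3.3 -0.0057;0.3 20 0 0 0;0.3 15 0 0 0;0.3 4.7 0 0 0;0.3 0 0 0 0;0.3 0 0 0 0",
)

```text
clock: 14.2
tool_pos: [0.4945, -0.2447, 0.199]
eef_rot: [-0.001, 0.706, 0.0, 0.708]
contact_force: [-5.8, -0.3, 24.6]
opening: 0.493
```

```bash
python3 - <<'E'
from h import *
plan([.5058,-.2507,.048],89.45); im,d,K,T=shot("side","s1"); cv2.imwrite("pics/s1z.png",cv2.resize(im[180:320,260:420],None,fx=4,fy=4,interpolation=cv2.INTER_CUBIC))
E
```

```text
t 14.2 gp [ 0.4948 -0.2448  0.052 ] yawY 90.06 open 0.493 F [-5.8 -0.3 24.6] q [ 0.74  0.99 -0.64  1.9   1.04  0.62  0.98]
total local shift mm [ 4.1 -5.9 11. ] turn 0.0107 rows 1 per row shift [ 4.07 -5.9  11.01]
  if turned first: shift [ 4.1 -5.8 11.1]
```

View pics/s1z.png

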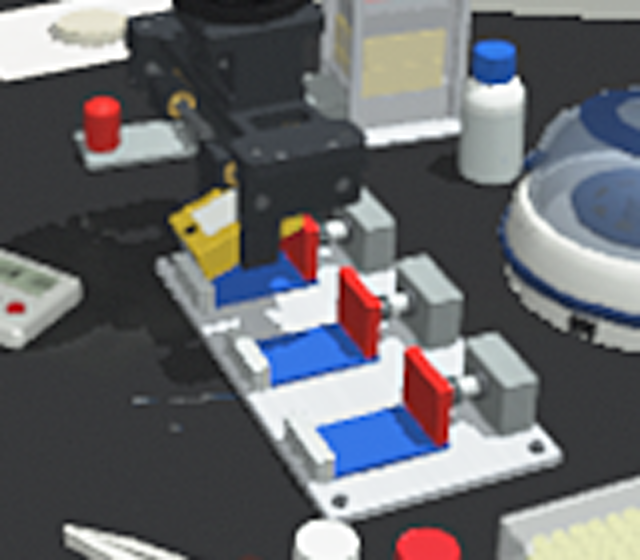

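>>> carry_out(
  targets="0.3 -10 0 0 0;0.3 -20 0 0 0;0.3 -20 0 0 0;0.3 0 0 0 0;0.3 0 0 0 0;0.3 0 0 0 0",
)

```text
clock: 14.75
tool_pos: [0.4932, -0.2466, 0.246]
eef_rot: [0.001, 0.707, -0.0, 0.707]
contact_force: [0.1, 0.1, -1.2]
opening: 0.495
```

```bash
python3 - <<'E'
from h import *
st(); shot("wrist","w12"); im,d,K,T=shot("side","s2"); cv2.imwrite("pics/s2z.png",cv2.resize(im[160:300,260:420],None,fx=4,fy=4,interpolation=cv2.INTER_CUBIC)); st()
E
```

```text
t 14.75 gp [ 0.493  -0.2465  0.099 ] yawY 89.91 open 0.495 F [ 0.1  0.1 -1.2] q [ 0.78  0.93 -0.7   1.89  0.94  0.69  1.07]
t 14.85 gp [ 0.4925 -0.2469  0.0987] yawY 89.86 open 0.495 F [-0.1 -0.2 -1.4] q [ 0.78  0.93 -0.7   1.89  0.94  0.7   1.07]
```

View pics/w12.png

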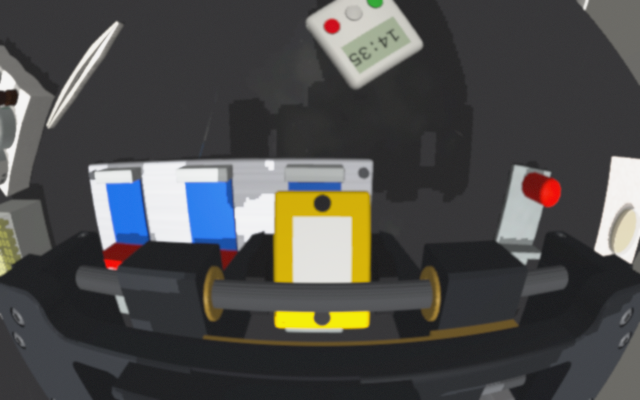

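View pics/s2z.png

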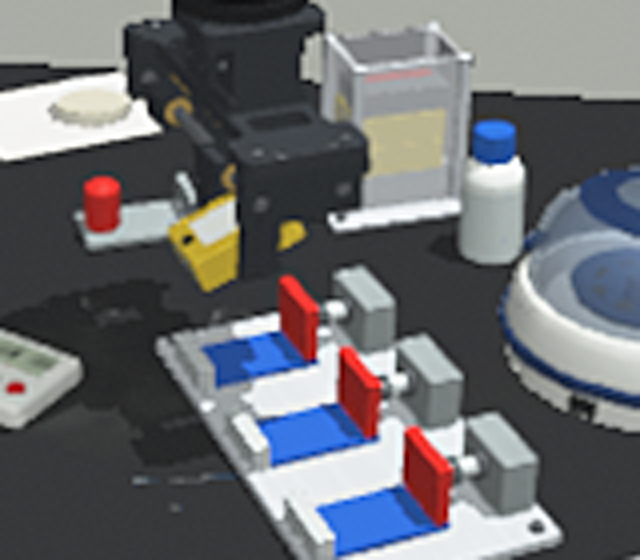

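>>> carry_out(
  targets="0.3 -3 15 -4 0;0.3 0 30 -7 0;0.3 0 38 -8 0;0.3 0 38 -8 0;0.3 0 38 -8 0;0.3 0 38 -8 0;0.3 0 30 -6 0;0.3 0 20 -3 0;0.3 0 10 -1 0;0.3 10 0 0 0;0.3 20 0 0 0;0.3 15 0 0 0;0.3 5 0 0 0;0.3 0 0 0 0;0.3 0 0 0 0",
)

```text
clock: 16.1
tool_pos: [0.4407, 0.0098, 0.1993]
eef_rot: [0.001, 0.708, -0.001, 0.707]
contact_force: [-0.4, 0.7, -0.7]
opening: 0.497
```

```bash
python3 - <<'E'
from h import *
st(); im,d,K,T=shot("scene","c1"); cv2.imwrite("pics/c1z.png",cv2.resize(im[120:300,180:420],None,fx=3,fy=3,interpolation=cv2.INTER_CUBIC)); 
E
```

```text
t 16.1 gp [0.4404 0.0098 0.0523] yawY 89.83 open 0.497 F [-0.4  0.7 -0.7] q [ 0.15  0.91 -0.45  2.24  1.44  0.35 -0.  ]
```

View pics/c1z.png

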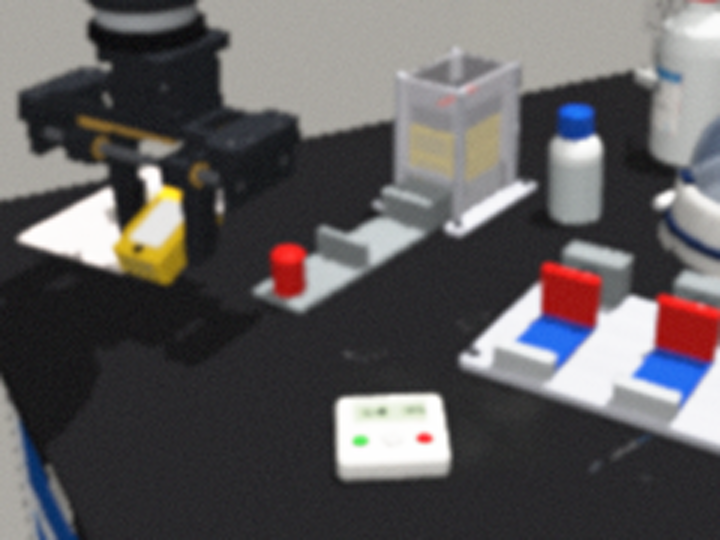

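>>> carry_out(
  targets="0.3 10 0 0 0;0.3 6 0 0 0;0.3 3 0 0 0;0.3 3 0 0 0;0.3 2 0 0 0;0.3 0 0 0 0",
  force=6,
)

```text
clock: 16.65
tool_pos: [0.4409, 0.0095, 0.1759]
eef_rot: [0.001, 0.707, -0.001, 0.707]
contact_force: [0.4, 0.1, -1.2]
opening: 0.497
```

>>> carry_out(
  targets="0.3 3 0 0 0;0.3 2.4 0 0 0;0.3 0 0 0 0;0.3 0 0 0 0",
)

```text
clock: 16.98
tool_pos: [0.4409, 0.0095, 0.1705]
eef_rot: [0.001, 0.707, -0.001, 0.707]
contact_force: [-0.1, -0.0, -0.2]
opening: 0.501
```

>>> carry_out(
  targets="0.3 2 0 0 0;0.3 0 0 0 0;0.75 0 0 0 0;0.75 0 0 0 0;0.75 0 0 0 0;0.75 0 0 0 0;0.75 0 0 0 0",
)

```text
clock: 17.57
tool_pos: [0.4407, 0.0095, 0.1685]
eef_rot: [0.001, 0.707, -0.001, 0.707]
contact_force: [0.1, 0.4, 0.6]
opening: 0.751
```

```bash
python3 - <<'E'
from h import *
st(); im,d,K,T=shot("wrist","w13"); held("w13",0); P=cloud("wrist",K,T,d); m=(abs(P[...,0]-.43)<.025)&(abs(P[...,1]-.01)<.018)&(d>0); print(np.percentile(P[m][:,2],[5,25,50,75,95]))
im,d,K,T=shot("scene","c2"); cv2.imwrite("pics/c2z.png",cv2.resize(im[120:300,180:420],None,fx=3,fy=3,interpolation=cv2.INTER_CUBIC)); 
E
```

```text
t 17.57 gp [0.4407 0.0095 0.0215] yawY 89.8 open 0.751 F [0.1 0.4 0.6] q [ 0.15  0.98 -0.46  2.23  1.64  0.38 -0.19]
front edge tool z -30.76 slope deg -0.11 y range -20.7 21.3
[0.00122039 0.0223625  0.08335944 0.1030734  0.10866618]
```

View pics/w13.png

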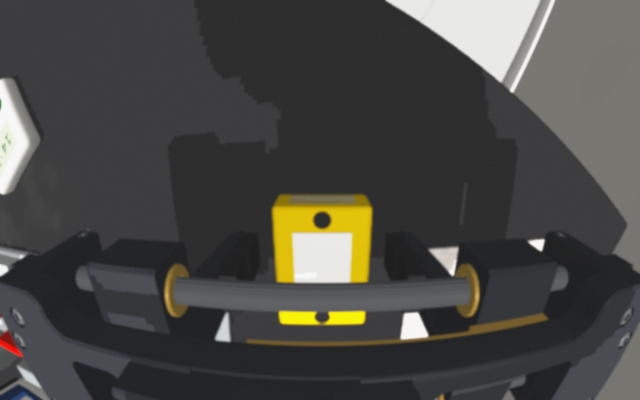

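View pics/c2z.png

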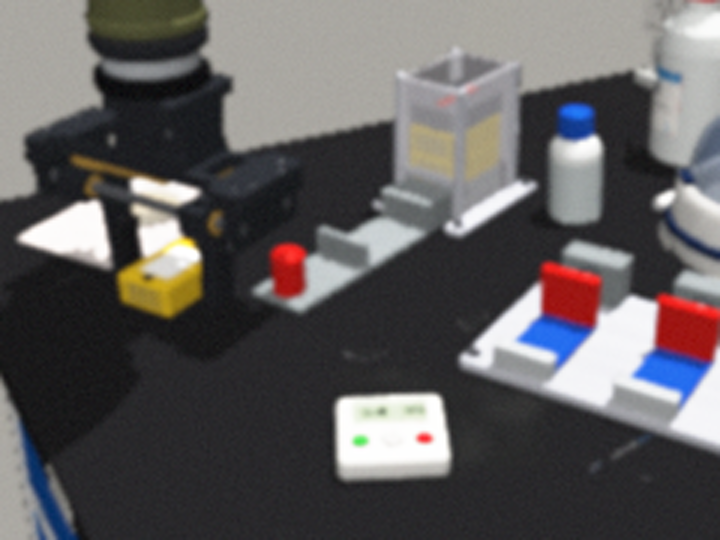

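>>> carry_out(
  targets="0.75 0 0 1.5 0;0.3 0 0 0 0;0.3 0 0 0 0;0.3 0 0 0 0;0.3 0 0 0 0;0.3 0 0 0 0;0.3 -3 0 0 0;0.3 -15 0 0 0;0.3 -30 0 0 0;0.3 -30 0 0 0;0.3 0 -15 2 0;0.3 0 -30 6 0;0.3 0 -38 7 0;0.3 0 -38 7 0;0.3 0 -38 7 0;0.3 0 -38 7 0;0.3 0 -30 6 0;0.3 0 -20 4 0;0.3 0 -10 1 0;0.3 0 -3 0 0",
  force=45,
)

```text
clock: 19.33
tool_pos: [0.488, -0.2537, 0.2413]
eef_rot: [0.002, 0.707, -0.004, 0.707]
contact_force: [0.1, -0.2, -0.8]
opening: 0.494
```

>>> carry_out(
  targets="0.3 0 0 0 0;0.3 0 0 0 0;0.3 0 0 0 0",
)

```text
clock: 19.58
tool_pos: [0.4886, -0.2492, 0.2418]
eef_rot: [0.0, 0.707, -0.0, 0.707]
contact_force: [-0.4, -0.3, -0.7]
opening: 0.493
```

```bash
python3 - <<'E'
from h import *
plan([.4886,-.2507,.049],89.45); shot("wrist","w14"); held("w14",0); im,d,K,T=shot("side","s3"); cv2.imwrite("pics/s3z.png",cv2.resize(im[160:300,260:420],None,fx=4,fy=4,interpolation=cv2.INTER_CUBIC)); st()
E
```

```text
t 19.58 gp [ 0.4885 -0.2492  0.0948] yawY 89.94 open 0.493 F [-0.4 -0.3 -0.7] q [ 0.76  0.92 -0.65  1.9   0.92  0.65  1.09]
total local shift mm [45.8 -1.5  0.1] turn 0.0086 rows 2 per row shift [22.92 -0.73  0.03]
  if turned first: shift [45.8 -1.5  0.1]
front edge tool z -32.09 slope deg -0.26 y range -20.2 20.8
t 19.68 gp [ 0.4887 -0.2495  0.0948] yawY 89.93 open 0.495 F [-0.3  0.3 -1.4] q [ 0.76  0.92 -0.65  1.9   0.92  0.65  1.09]
```

View pics/s3z.png

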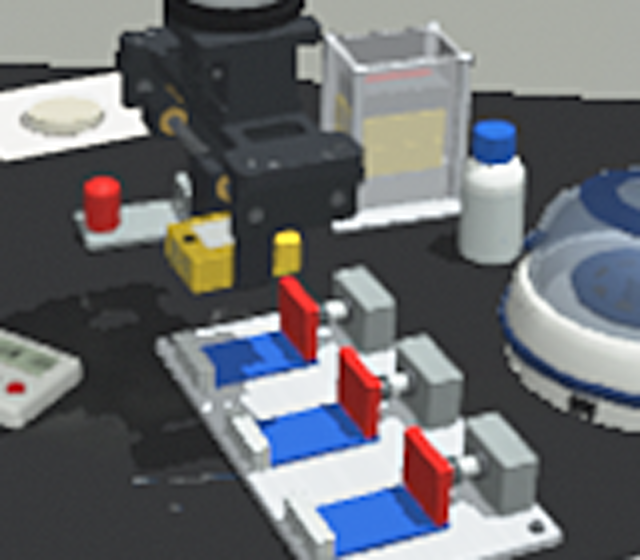

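View pics/w14.png

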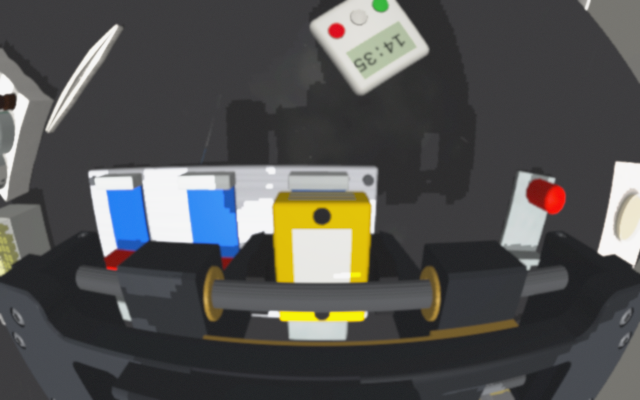

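>>> carry_out(
  targets="0.3 8 -1.4 0 0.0086;0.3 14 0 0 0;0.3 12 0 0 0;0.3 7 0 0 0;0.3 3 0 0 0;0.3 1.5 0 0 0;0.3 0 0 0 0;0.3 0 0 0 0;0.3 0 0 0 0",
)

```text
clock: 20.43
tool_pos: [0.4888, -0.2523, 0.1966]
eef_rot: [0.004, 0.707, -0.005, 0.707]
contact_force: [0.0, 0.2, -1.5]
opening: 0.493
```

```bash
python3 - <<'E'
from h import *
plan([.505,-.2507,.049],89.45); im,d,K,T=shot("side","s4"); cv2.imwrite("pics/s4z.png",cv2.resize(im[180:320,260:420],None,fx=4,fy=4,interpolation=cv2.INTER_CUBIC))
E
```

```text
t 20.43 gp [ 0.4889 -0.2525  0.0496] yawY 89.3 open 0.493 F [ 0.   0.2 -1.5] q [ 0.73  0.98 -0.58  1.91  1.01  0.57  1.01]
total local shift mm [ 0.6  2.  16.1] turn -0.0027 rows 1 per row shift [ 0.64  1.99 16.09]
  if turned first: shift [ 0.6  1.9 16.1]
```

View pics/s4z.png

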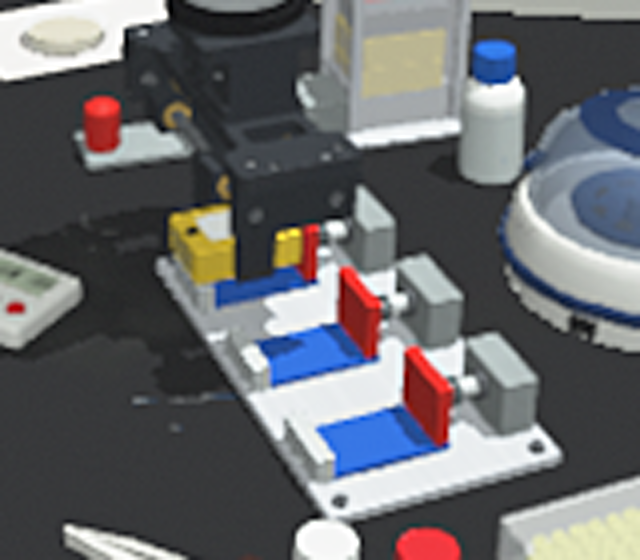

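>>> carry_out(
  targets="0.3 0 1.5 3 0;0.3 0 0 4 0;0.3 0 0 4 0;0.3 0 0 3 0;0.3 0 0 2.5 0;0.3 0 0 0 0;0.3 0 0 0 0;0.3 0 0 0 0",
)

```text
clock: 21.15
tool_pos: [0.5041, -0.2509, 0.1959]
eef_rot: [0.004, 0.708, -0.005, 0.706]
contact_force: [-6.2, 1.2, 2.2]
opening: 0.495
```

```bash
python3 - <<'E'
from h import *
st(); shot("wrist","w15"); held("w15",0);im,d,K,T=shot("side","s5"); cv2.imwrite("pics/s5z.png",cv2.resize(im[180:320,260:420],None,fx=4,fy=4,interpolation=cv2.INTER_CUBIC));plan([.505,-.2507,.0336],89.45)
E
```

```text
t 21.15 gp [ 0.5036 -0.2511  0.0489] yawY 89.3 open 0.495 F [-6.2  1.2  2.2] q [ 0.72  1.   -0.6   1.87  0.98  0.61  1.04]
front edge tool z -32.52 slope deg -0.59 y range -20.7 21.3
t 21.25 gp [ 0.5035 -0.2512  0.0489] yawY 89.3 open 0.494 F [-5.4  0.3  1.3] q [ 0.72  1.   -0.6   1.87  0.98  0.61  1.04]
total local shift mm [15.3  0.5  1.5] turn -0.0026 rows 1 per row shift [15.25  0.49  1.51]
  if turned first: shift [15.3  0.5  1.5]
```

View pics/s5z.png

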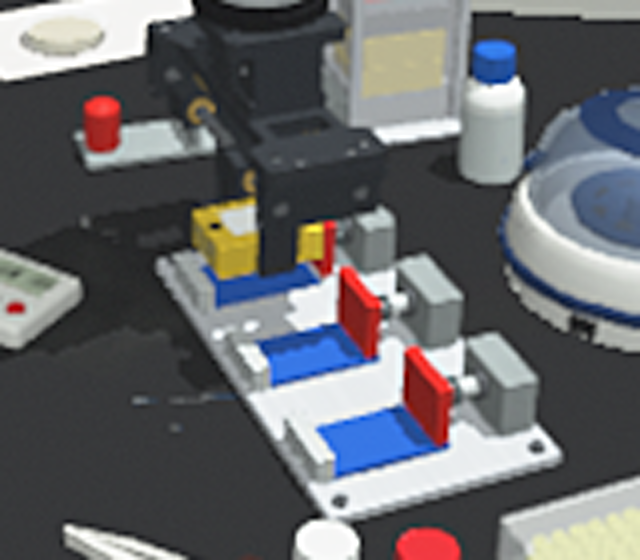

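View pics/w15.png

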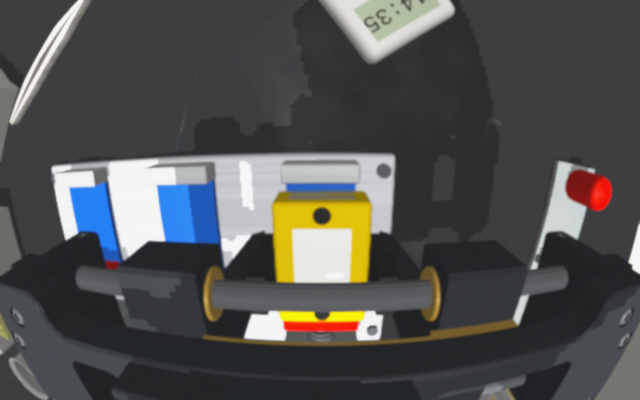

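>>> carry_out(
  targets="0.3 0 0.5 1.5 -0.0026;0.3 0 0 0 0;0.3 4 0 0 0;0.3 4 0 0 0;0.3 3 0 0 0;0.3 2 0 0 0;0.3 1 0 0 0;0.3 0 0 0 0;0.3 0 0 0 0;0.3 0 0 0 0",
)

```text
clock: 22.08
tool_pos: [0.5052, -0.2507, 0.1816]
eef_rot: [0.003, 0.709, -0.004, 0.706]
contact_force: [-5.5, 0.1, 0.8]
opening: 0.497
```

```bash
python3 - <<'E'
from h import *
st(); shot("wrist","w16"); held("w16",0);im,d,K,T=shot("side","s6"); cv2.imwrite("pics/s6z.png",cv2.resize(im[180:320,260:420],None,fx=4,fy=4,interpolation=cv2.INTER_CUBIC))
E
```

```text
t 22.08 gp [ 0.5046 -0.251   0.0346] yawY 89.42 open 0.497 F [-5.5  0.1  0.8] q [ 0.71  1.02 -0.58  1.87  1.01  0.59  1.02]
front edge tool z -32.51 slope deg -0.09 y range -20.7 21.3
```

View pics/s6z.png

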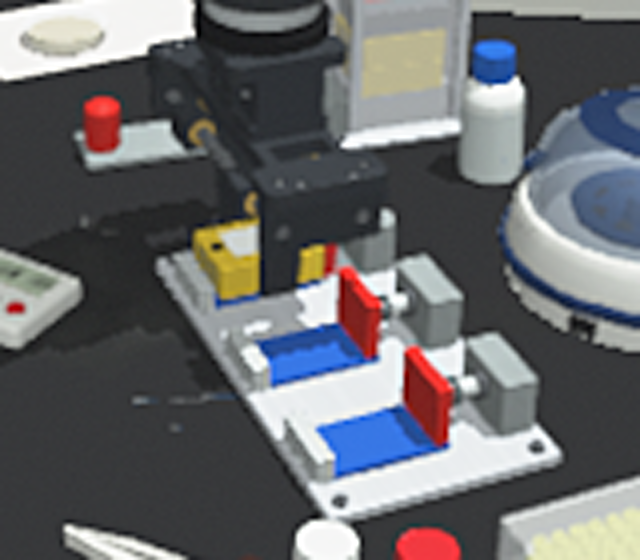

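View pics/w16.png

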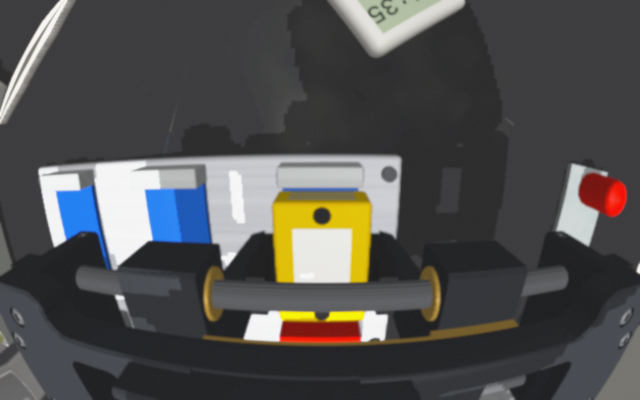

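>>> carry_out(
  targets="0.3 1 0 0 0;0.3 0.5 0 0 0;0.3 0 0 -1 0;0.3 0 0 -1.5 0;0.3 0 0 0 0;0.3 0 0 0 0",
  force=20,
)

```text
clock: 22.68
tool_pos: [0.5033, -0.2507, 0.1806]
eef_rot: [0.003, 0.708, -0.004, 0.706]
contact_force: [-5.6, 0.1, 3.2]
opening: 0.496
```

>>> carry_out(
  targets="0.55 0 0 0 0;0.58 0 0 0 0;0.62 0 0 0 0;0.64 0 0 0 0;0.64 0 0 0 0",
)

```text
clock: 23.1
tool_pos: [0.5046, -0.2504, 0.1808]
eef_rot: [0.003, 0.707, -0.004, 0.708]
contact_force: [0.1, 0.7, -0.6]
opening: 0.637
```

```bash
python3 - <<'E'
from h import *
st(); shot("wrist","w17"); held("w17",0);im,d,K,T=shot("side","s7"); cv2.imwrite("pics/s7z.png",cv2.resize(im[180:320,260:420],None,fx=4,fy=4,interpolation=cv2.INTER_CUBIC))
E
```

```text
t 23.1 gp [ 0.5048 -0.2505  0.0338] yawY 89.46 open 0.637 F [ 0.1  0.7 -0.6] q [ 0.71  1.02 -0.57  1.87  1.01  0.58  1.01]
front edge tool z -36.08 slope deg -0.4 y range -20.9 20.6
```

View pics/s7z.png

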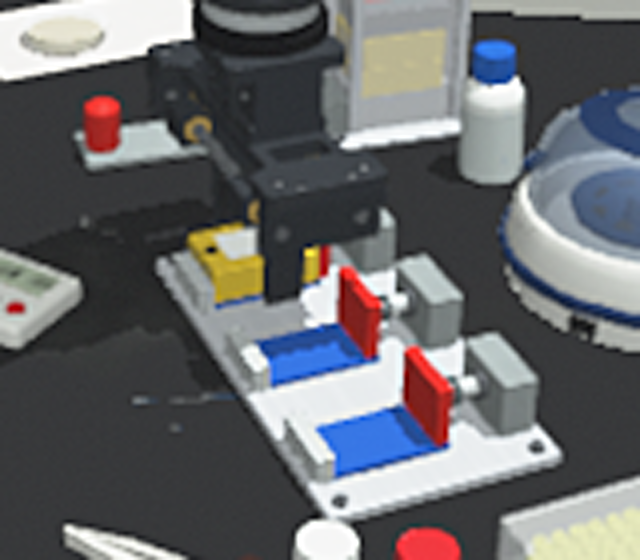

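View pics/w17.png

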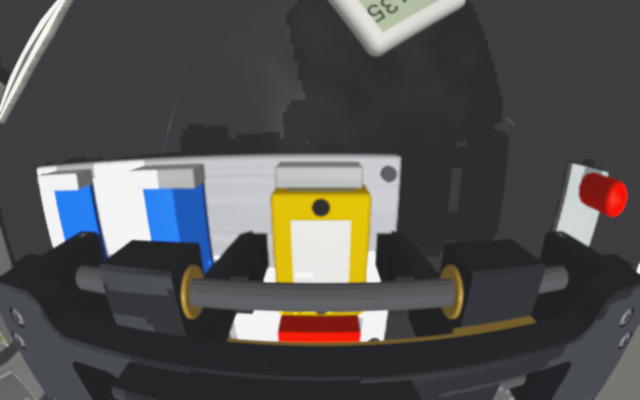

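>>> carry_out(
  targets="0.64 -5 0 0 0;0.64 -25 0 0 0;0.64 -35 0 0 0;0.64 -8 0 0 0.0865;0.64 0 20 -5 0;0.64 0 36 -10 0;0.64 0 38 -10.5 0;0.64 0 38 -10.5 0;0.64 0 28 -8 0;0.64 0 13 -3.5 0;0.64 0 6 -1.7 0;0.64 0 0 0 0;0.64 0 0 0 0;0.64 0 0 0 0",
)

```text
clock: 24.37
tool_pos: [0.4725, -0.0692, 0.2534]
eef_rot: [0.034, 0.706, -0.036, 0.706]
contact_force: [-0.6, -0.2, -1.6]
opening: 0.637
```

```bash
python3 - <<'E'
from h import *
plan([.473,-.0675,.03],84.5); im,d,K,T=shot("wrist","w18"); dishchk("w18"); 
hsv=cv2.cvtColor(im,cv2.COLOR_BGR2HSV); P=cloud("wrist",K,T,d)
red=(((hsv[...,0]<8)|(hsv[...,0]>172))&(hsv[...,1]>150)&(hsv[...,2]>60)&(np.hypot(P[...,0]-.473,P[...,1]+.0675)<.05)&(P[...,2]>.036))
print(cv2.minEnclosingCircle(P[red][:,:2].astype(np.float32)),red.sum())
im,d,K,T=shot("side","s8"); cv2.imwrite("pics/s8z.png",cv2.resize(im[180:320,260:420],None,fx=4,fy=4,interpolation=cv2.INTER_CUBIC))
E
```

```text
t 24.37 gp [ 0.4725 -0.0695  0.1064] yawY 84.33 open 0.637 F [-0.6 -0.2 -1.6] q [ 0.38  0.82 -0.54  2.11  0.98  0.48  0.54]
total local shift mm [76.4  2.3  0.3] turn -0.0029 rows 3 per row shift [25.47  0.75  0.1 ]
  if turned first: shift [76.4  2.3  0.3]
dish ((0.5043104887008667, 0.10355238616466522), 0.032455138862133026) 0.015076708057269149 2665
((0.473128080368042, -0.06656168401241302), 0.011050049215555191) 710
```

View pics/w18.png

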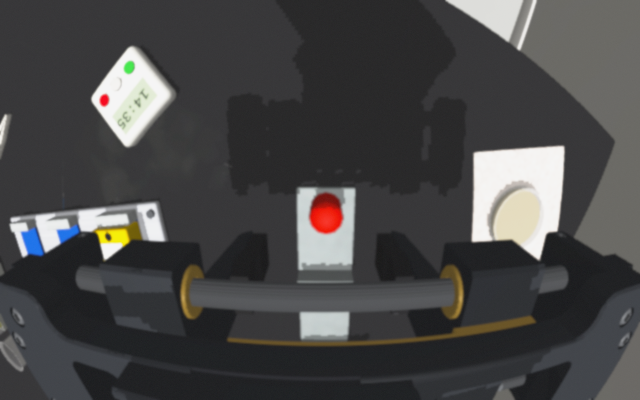

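View pics/s8z.png

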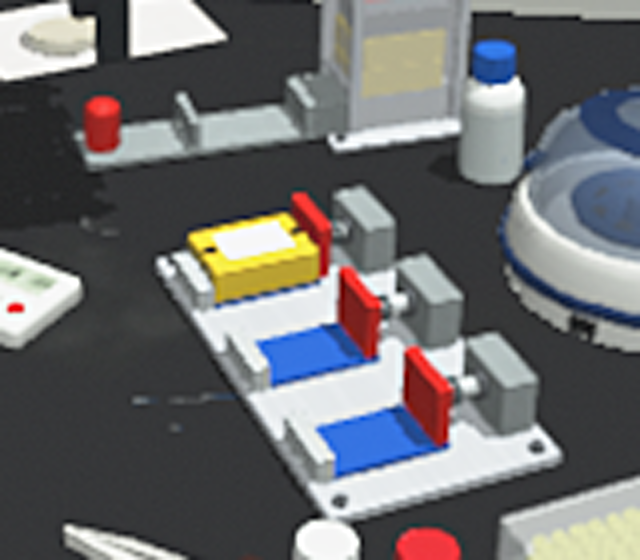

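>>> carry_out(
  targets="0.64 20 2.6 0.4 0;0.64 30 0 0 0;0.64 18 0 0 0;0.64 6 0 0 0;0.64 2.4 0 0 0;0.4 0 0 0 0;0 0 0 0 0;0 0 0 0 0;0 0 0 0 0;0 0 0 0 0;0 0 0 0 0;0 0 0 0 0",
  force=50,
)

```text
clock: 25.47
tool_pos: [0.473, -0.0662, 0.1775]
eef_rot: [0.033, 0.706, -0.036, 0.706]
contact_force: [0.3, -3.7, 4.8]
opening: 0.262
```

>>> carry_out(
  targets="0 0 -0.1 5 0;0 0 -0.1 10 0;0 0 -0.1 15 0;0 0 -0.1 15 0;0 0 -0.1 15 0;0 0 -0.1 15 0;0 0 -0.1 15 0;0 0 0 10 0;0 0 0 5 0;0 0 0 1 0;0 0 0 0 0;0 0 0 0 0",
)

```text
clock: 26.47
tool_pos: [0.578, -0.0771, 0.1779]
eef_rot: [0.033, 0.706, -0.036, 0.706]
contact_force: [-2.3, -3.1, 8.8]
opening: 0.255
```

```bash
python3 - <<'E'
from h import *
st()
for n in ["side","scene"]:
    im,d,K,T=shot(n,n+"9"); 
    a=im[140:240,290:410] if n=="side" else im[110:220,270:400]
    cv2.imwrite(f"pics/{n}9z.png",cv2.resize(a,None,fx=5,fy=5,interpolation=cv2.INTER_CUBIC))
E
```

```text
t 26.47 gp [ 0.5779 -0.0777  0.0309] yawY 84.48 open 0.255 F [-2.3 -3.1  8.8] q [ 0.36  1.03 -0.55  1.81  0.95  0.59  0.68]
```

View pics/side9z.png

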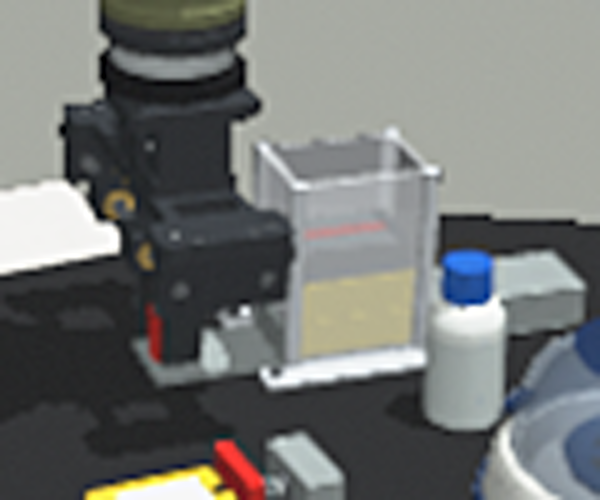

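View pics/scene9z.png

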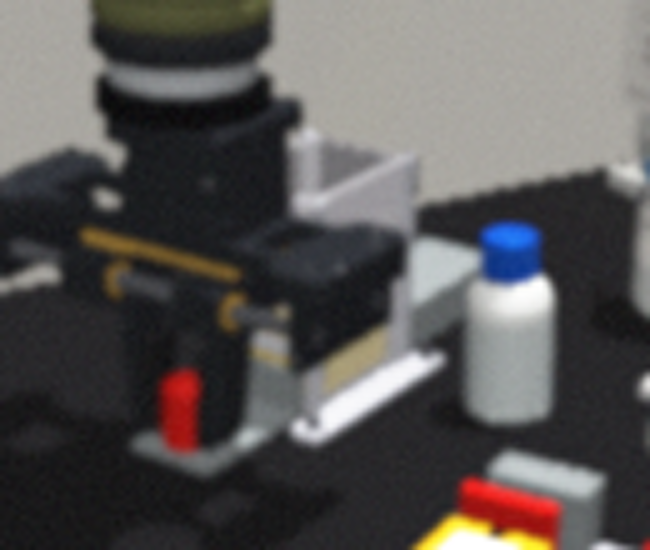

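>>> carry_out(
  targets="0 0 0.1 -5 0;0 0 0.1 -10 0;0 0 0.1 -15 0;0 0 0.1 -15 0;0 0 0.1 -15 0;0 0 0.1 -15 0;0 0 0.1 -15 0;0 0 0 -10 0;0 0 0 -5 0;0 0 0 -2 0;0 0 0 0 0;0 0 0 0 0",
)

```text
clock: 27.57
tool_pos: [0.473, -0.0661, 0.1778]
eef_rot: [0.033, 0.705, -0.036, 0.707]
contact_force: [2.5, -5.0, 6.7]
opening: 0.259
```

Now release, rise, move over the cassette and look.

>>> carry_out(
  targets="0.5 0 0 0 0;0.6 0 0 0 0;0.6 0 0 0 0;0.6 -15 0 0 0;0.6 -35 0 0 0;0.6 -38 0 0 0;0.7 -38 0 10 0;0.7 -4 -1 38 0;0.75 0 0 38 0;0.75 0 0 25 0;0.75 0 0 10 0;0.75 0 0 3 0;0.75 0 0 0 0;0.75 0 0 0 0;0.75 0 0 0 0",
)

```text
clock: 28.82
tool_pos: [0.5941, -0.0774, 0.3068]
eef_rot: [0.033, 0.707, -0.034, 0.706]
contact_force: [-0.3, 0.9, -0.3]
opening: 0.749
```

```bash
python3 - <<'E'
from h import *
st(); a=shot("wrist","w19")+("wrist",); dishchk("w19"); rc=cass(*a,c=(.569,-.077)); beds(*a)
c=rc[0]; plan([c[0],c[1],.027],84.2)
E
```

```text
t 28.82 gp [ 0.5938 -0.0776  0.1598] yawY 84.56 open 0.749 F [-0.3  0.9 -0.3] q [ 0.43  0.87 -0.7   1.72  0.72  0.84  0.88]
dish ((0.5032765865325928, 0.10325735807418823), 0.032244786620140076) 0.015166555814960531 2637
cass ((0.5714253187179565, -0.07714051008224487), (0.04349846392869949, 0.06362780183553696), 83.8437728881836) 2148 0.02806169433639269
bed ((0.4969234764575958, -0.3304259181022644), (0.03728122264146805, 0.05539689585566521), 89.50224304199219)
bed ((0.49592965841293335, -0.41003280878067017), (0.03721436485648155, 0.05518467724323273), 89.44377899169922)
t 28.87 gp [ 0.594  -0.0776  0.16  ] yawY 84.56 open 0.751 F [-0.5  0.3  0.2] q [ 0.43  0.87 -0.7   1.72  0.72  0.84  0.88]
total local shift mm [133.   -1.5 -22.3] turn 0.0062 rows 4 per row shift [33.25 -0.37 -5.59]
  if turned first: shift [133.   -1.6 -22.3]
```

View pics/w19.png

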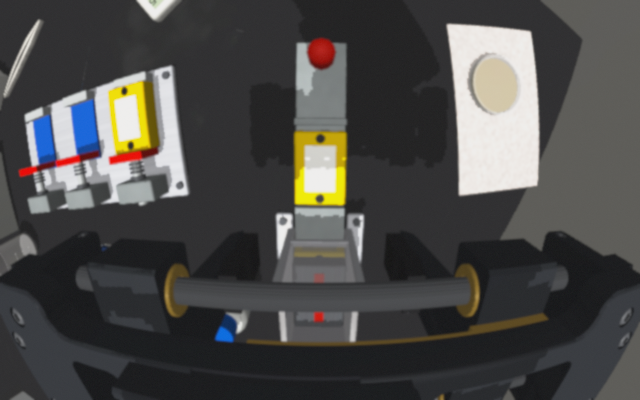

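>>> carry_out(
  targets="0.75 5 -1.5 -22.3 0.006;0.75 30 0 0 0;0.75 37 0 0 0;0.75 30 0 0 0;0.75 18 0 0 0;0.75 9 0 0 0;0.75 3.5 0 0 0;0.75 0 0 0 0;0.3 0 0 0 0;0.3 0 0 0 0;0.3 0 0 0 0;0.3 0 0 0 0;0.3 0 0 0 0",
  force=45,
)

```text
clock: 29.95
tool_pos: [0.5733, -0.0772, 0.1756]
eef_rot: [0.036, 0.706, -0.037, 0.707]
contact_force: [-1.0, -0.6, 6.1]
opening: 0.497
```

```bash
python3 - <<'E'
from h import *
st()
E
```

```text
t 29.95 gp [ 0.5736 -0.0774  0.0286] yawY 84.14 open 0.497 F [-1.  -0.6  6.1] q [ 0.35  1.03 -0.52  1.83  0.94  0.56  0.67]
```

>>> carry_out(
  targets="0.3 -3 0 0 0;0.3 -15 0 0 0;0.3 -30 0 0 0;0.3 -27 0 0 -0.0927;0.3 0 -12 -5 0;0.3 0 -28 -9 0;0.3 0 -36 -11.5 0;0.3 0 -36 -11.5 0;0.3 0 -36 -11.5 0;0.3 0 -36 -11.5 0;0.3 0 -30 -9.5 0;0.3 0 -20 -6 0;0.3 0 -12 -3.5 0;0.3 0 -6 -1.7 0;0.3 0 -1.8 0 0;0.3 0 0 0 0;0.3 0 0 0 0;0.3 0 0 0 0",
)

```text
clock: 31.45
tool_pos: [0.4905, -0.3286, 0.25]
eef_rot: [0.002, 0.707, -0.003, 0.707]
contact_force: [0.4, 0.7, -0.6]
opening: 0.497
```

```bash
python3 - <<'E'
from h import *
st(); shot("wrist","w20"); held("w20",-.0006); im,d,K,T=shot("side","s10"); cv2.imwrite("pics/s10z.png",cv2.resize(im[160:300,260:420],None,fx=4,fy=4,interpolation=cv2.INTER_CUBIC)); plan([.490,-.3304,.0496],89.45)
E
```

```text
t 31.45 gp [ 0.4906 -0.3286  0.103 ] yawY 89.6 open 0.497 F [ 0.4  0.7 -0.6] q [ 0.89  0.95 -0.69  1.77  0.86  0.75  1.31]
front edge tool z -35.04 slope deg 0.14 y range -20.2 20.7
t 31.55 gp [ 0.4904 -0.3291  0.103 ] yawY 89.58 open 0.495 F [ 0.3 -0.5 -2. ] q [ 0.89  0.95 -0.69  1.77  0.86  0.75  1.31]
total local shift mm [53.4 -1.3 -0.4] turn 0.0023 rows 2 per row shift [26.7  -0.65 -0.2 ]
  if turned first: shift [53.4 -1.3 -0.4]
```

View pics/s10z.png

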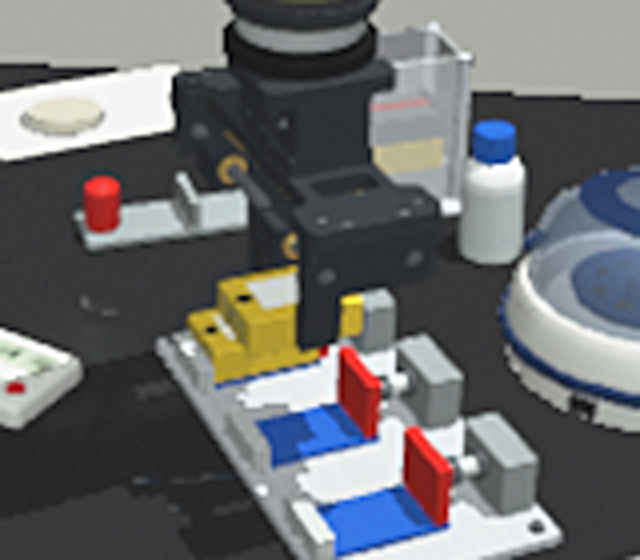

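View pics/w20.png

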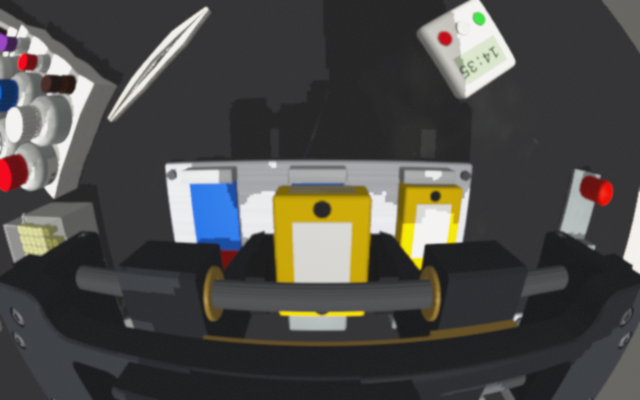

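>>> carry_out(
  targets="0.3 8 -1.2 0 0.0023;0.3 15 0 0 0;0.3 14 0 0 0;0.3 9 0 0 0;0.3 4.5 0 0 0;0.3 2.5 0 0 0;0.3 0.5 0 0 0;0.3 0 0 0 0;0.3 0 0 0 0",
)

```text
clock: 32.3
tool_pos: [0.4901, -0.3314, 0.1968]
eef_rot: [0.004, 0.707, -0.005, 0.707]
contact_force: [0.5, -0.4, -0.1]
opening: 0.494
```

```bash
python3 - <<'E'
from h import *
plan([.5072,-.3304,.0496],89.45); shot("wrist","w21"); held("w21",-.0006)
E
```

```text
t 32.3 gp [ 0.4902 -0.3316  0.0498] yawY 89.33 open 0.494 F [ 0.5 -0.4 -0.1] q [ 0.86  1.02 -0.62  1.78  0.94  0.67  1.24]
total local shift mm [ 0.2  1.4 17. ] turn -0.0021 rows 1 per row shift [ 0.23  1.43 16.96]
  if turned first: shift [ 0.2  1.4 17. ]
front edge tool z -35.05 slope deg -0.16 y range -20.2 21.2
```

>>> carry_out(
  targets="0.3 0 1 3 -0.002;0.3 0 0 4 0;0.3 0 0 4 0;0.3 0 0 3.5 0;0.3 0 0 3 0;0.3 0 0 0.5 0;0.3 0 0 0 0;0.3 0 0 0 0",
)

```text
clock: 33.02
tool_pos: [0.5068, -0.3307, 0.196]
eef_rot: [0.003, 0.708, -0.004, 0.706]
contact_force: [-5.6, 0.3, 1.7]
opening: 0.495
```

```bash
python3 - <<'E'
from h import *
plan([.5072,-.3304,.0346],89.45); shot("wrist","w22"); held("w22",-.0006)
E
```

```text
t 33.02 gp [ 0.5063 -0.3309  0.049 ] yawY 89.44 open 0.495 F [-5.6  0.3  1.7] q [ 0.85  1.04 -0.63  1.74  0.92  0.7   1.26]
total local shift mm [14.4  0.5  1. ] turn -0.0002 rows 1 per row shift [14.42  0.48  0.97]
front edge tool z -35.01 slope deg -0.07 y range -20.2 21.2
```

View pics/w22.png

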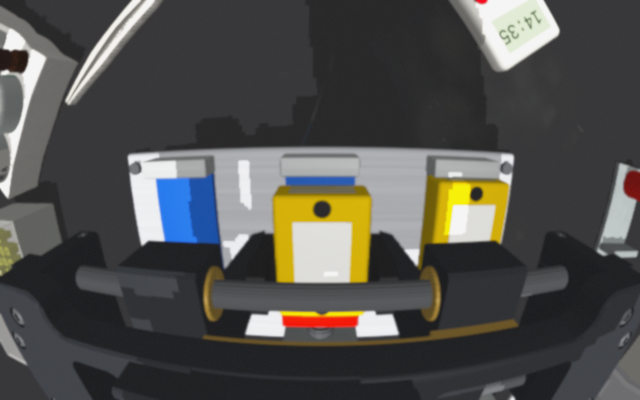

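>>> carry_out(
  targets="0.3 4 0 0.5 0;0.3 4 0 0 0;0.3 3 0 0 0;0.3 2 0 0 0;0.3 1 0 0 0;0.3 0.5 0 0 0;0.3 0 0 0 0;0.3 0 0 0 0",
)

```text
clock: 33.73
tool_pos: [0.5071, -0.3307, 0.1817]
eef_rot: [0.003, 0.709, -0.004, 0.706]
contact_force: [-6.9, 1.2, 3.7]
opening: 0.494
```

```bash
python3 - <<'E'
from h import *
st(); shot("wrist","w23"); held("w23",-.0006);im,d,K,T=shot("side","s11"); cv2.imwrite("pics/s11z.png",cv2.resize(im[180:320,260:420],None,fx=4,fy=4,interpolation=cv2.INTER_CUBIC))
E
```

```text
t 33.73 gp [ 0.5065 -0.3309  0.0347] yawY 89.43 open 0.494 F [-6.9  1.2  3.7] q [ 0.84  1.06 -0.62  1.74  0.94  0.68  1.24]
front edge tool z -35.01 slope deg -0.04 y range -20.7 21.2
```

View pics/s11z.png

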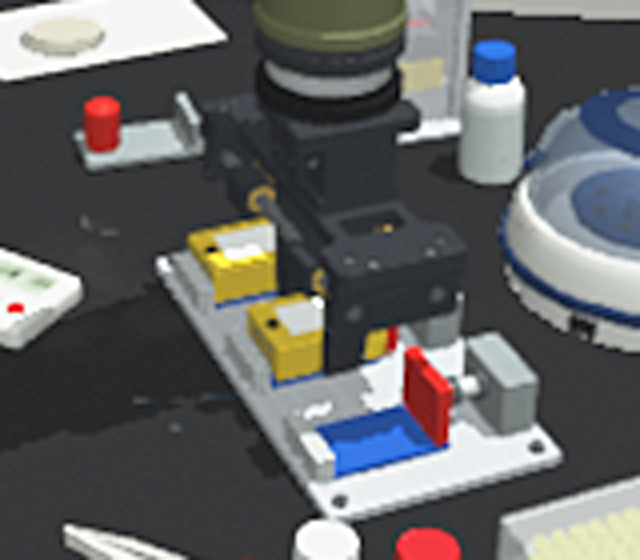

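Down on the bed. Ease back to the lip and release.

>>> carry_out(
  targets="0.3 0.5 0 0 0;0.3 0 0 -1.5 0;0.3 0 0 -1.5 0;0.3 0 0 0 0;0.55 0 0 0 0;0.58 0 0 0 0;0.62 0 0 0 0;0.64 0 0 0 0;0.64 0 0 0 0",
  force=20,
)

```text
clock: 34.58
tool_pos: [0.5058, -0.3304, 0.1814]
eef_rot: [0.003, 0.707, -0.004, 0.707]
contact_force: [-0.2, 0.7, 0.6]
opening: 0.64
```

>>> carry_out(
  targets="0.64 -5 0 0 0;0.64 -25 0 0 0;0.64 -35 0 0 0;0.64 -8 0 0 0.0865;0.64 0 20 -5 0;0.64 0 36 -9 0;0.64 0 38 -10 0;0.64 0 38 -10 0;0.64 0 38 -10 0;0.64 0 38 -10 0;0.64 0 28 -6 0;0.64 0 13 -2 0;0.64 0 6 -1 0;0.64 0 0 0 0;0.64 0 0 0 0;0.64 0 0 0 0",
)

```text
clock: 35.92
tool_pos: [0.4673, -0.0723, 0.254]
eef_rot: [0.034, 0.706, -0.036, 0.706]
contact_force: [-0.6, -0.4, -0.2]
opening: 0.643
```

```bash
cat >> h.py <<'E'
def knob(tag,c):
    im,d,K,T,n=load(tag); hsv=cv2.cvtColor(im,cv2.COLOR_BGR2HSV); P=cloud("wrist",K,T,d)
    red=(((hsv[...,0]<8)|(hsv[...,0]>172))&(hsv[...,1]>150)&(hsv[...,2]>60)&(np.hypot(P[...,0]-c[0],P[...,1]-c[1])<.04)&(P[...,2]>.036))
    print("knob",cv2.minEnclosingCircle(P[red][:,:2].astype(np.float32)),red.sum())
E
python3 - <<'E'
from h import *
plan([.473,-.0667,.03],84.4); shot("wrist","w24"); dishchk("w24"); knob("w24",(.473,-.067))
im,d,K,T=shot("side","s12"); cv2.imwrite("pics/s12z.png",cv2.resize(im[180:320,260:420],None,fx=4,fy=4,interpolation=cv2.INTER_CUBIC))
E
```

```text
t 35.92 gp [ 0.4673 -0.0726  0.107 ] yawY 84.33 open 0.643 F [-0.6 -0.4 -0.2] q [ 0.38  0.82 -0.52  2.13  0.97  0.46  0.55]
total local shift mm [77.   6.7  5.1] turn -0.0013 rows 3 per row shift [25.66  2.22  1.7 ]
  if turned first: shift [77.   6.7  5.1]
dish ((0.5044761896133423, 0.10276933014392853), 0.03211067616939545) 0.015044191934840277 2441
knob ((0.4731614589691162, -0.06661050766706467), 0.010981297120451927) 704
```

View pics/s12z.png

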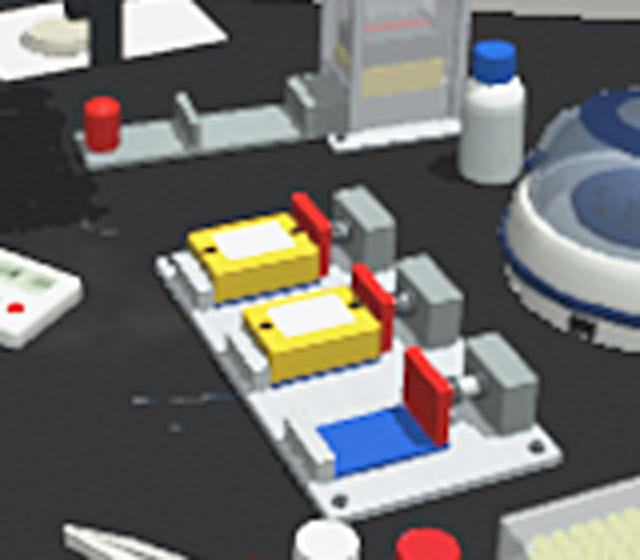

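View pics/w24.png

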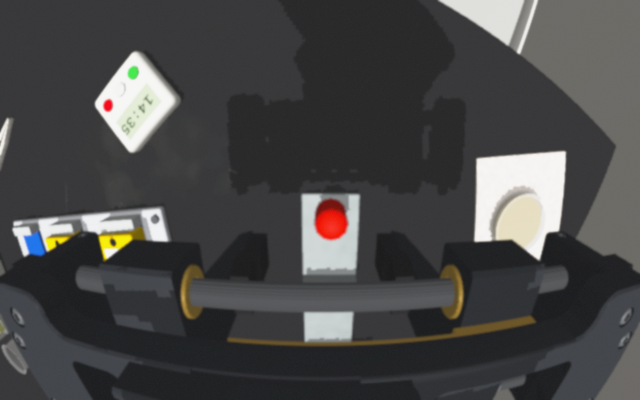

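Two loaded and square. Back to the knob: push home, then pull out again.

>>> carry_out(
  targets="0.64 15 6.7 5.2 0;0.64 30 0 0 0;0.64 20 0 0 0;0.64 8 0 0 0;0.64 4 0 0 0;0.64 0 0 0 0;0.4 0 0 0 0;0 0 0 0 0;0 0 0 0 0;0 0 0 0 0;0 0 0 0 0;0 0 0 0 0;0 0 0 0 0",
  force=50,
)

```text
clock: 37.1
tool_pos: [0.473, -0.066, 0.1775]
eef_rot: [0.033, 0.706, -0.036, 0.706]
contact_force: [0.5, -5.5, 5.0]
opening: 0.259
```

>>> carry_out(
  targets="0 0 -0.1 5 0;0 0 -0.1 10 0;0 0 -0.1 15 0;0 0 -0.1 15 0;0 0 -0.1 15 0;0 0 -0.1 15 0;0 0 -0.1 15 0;0 0 0 10 0;0 0 0 5 0;0 0 0 1 0;0 0 0 0 0;0 0 0 0 0",
)

```text
clock: 38.1
tool_pos: [0.5778, -0.077, 0.1774]
eef_rot: [0.033, 0.707, -0.036, 0.706]
contact_force: [-2.3, -4.7, 6.4]
opening: 0.258
```

```bash
python3 - <<'E'
from h import *
st()
for n in ["side"]:
    im,d,K,T=shot(n,n+"13"); 
    a=im[140:240,290:410]
    cv2.imwrite(f"pics/{n}13z.png",cv2.resize(a,None,fx=5,fy=5,interpolation=cv2.INTER_CUBIC))
E
```

```text
t 38.1 gp [ 0.5776 -0.0777  0.0304] yawY 84.45 open 0.258 F [-2.3 -4.7  6.4] q [ 0.36  1.03 -0.54  1.81  0.94  0.59  0.68]
```

View pics/side13z.png

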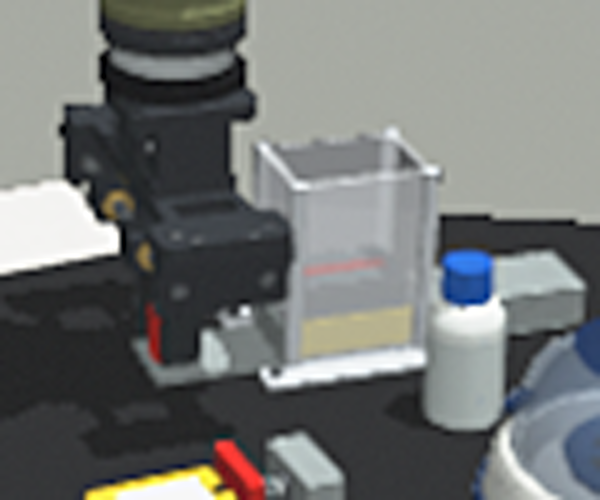

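The last cassette dropped into the pocket (yellow strip just above the flange, px ~ (355,330)).

>>> carry_out(
  targets="0 0 0.1 -5 0;0 0 0.1 -10 0;0 0 0.1 -15 0;0 0 0.1 -15 0;0 0 0.1 -15 0;0 0 0.1 -15 0;0 0 0.1 -15 0;0 0 0 -10 0;0 0 0 -5 0;0 0 0 -2 0;0 0 0 0 0;0 0 0 0 0",
)

```text
clock: 39.15
tool_pos: [0.4728, -0.0659, 0.1774]
eef_rot: [0.033, 0.706, -0.036, 0.707]
contact_force: [2.3, -5.6, 3.0]
opening: 0.257
```

>>> carry_out(
  targets="0.5 0 0 0 0;0.6 0 0 0 0;0.6 0 0 0 0;0.6 -15 0 0 0;0.6 -35 0 0 0;0.6 -38 0 0 0;0.7 -38 0 10 0;0.7 -4 -1 38 0;0.75 0 0 38 0;0.75 0 0 25 0;0.75 0 0 10 0;0.75 0 0 3 0;0.75 0 0 0 0;0.75 0 0 0 0;0.75 0 0 0 0",
)

```text
clock: 40.4
tool_pos: [0.5941, -0.0768, 0.3068]
eef_rot: [0.033, 0.707, -0.034, 0.706]
contact_force: [-0.6, -0.7, -0.3]
opening: 0.748
```

```bash
python3 - <<'E'
from h import *
a=shot("wrist","w25")+("wrist",); dishchk("w25"); rc=cass(*a,c=(.569,-.077)); beds(*a)
c=rc[0]; plan([c[0],c[1],.0275],84.2)
E
```

```text
dish ((0.5046717524528503, 0.1037573516368866), 0.032103460282087326) 0.015168133219644244 2653
cass ((0.5714983344078064, -0.07691898941993713), (0.04344715550541878, 0.06342142820358276), 84.08035278320312) 2145 0.02808746486880337
bed ((0.49606257677078247, -0.40989184379577637), (0.03708914294838905, 0.05523587390780449), 89.67335510253906)
t 40.45 gp [ 0.594  -0.0771  0.16  ] yawY 84.56 open 0.749 F [ 0.4 -0.5 -0.4] q [ 0.43  0.86 -0.69  1.72  0.72  0.83  0.88]
total local shift mm [132.5  -1.8 -22.3] turn 0.0062 rows 4 per row shift [33.13 -0.44 -5.57]
  if turned first: shift [132.5  -1.9 -22.3]
```

View pics/w25.png

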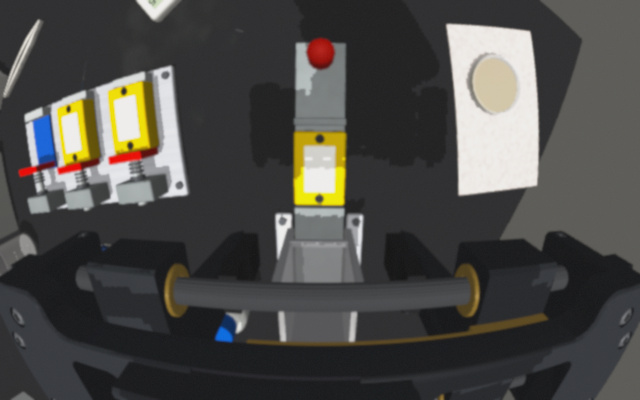

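>>> carry_out(
  targets="0.75 5 -1.5 -24 0.006;0.75 30 0 0 0;0.75 37 0 0 0;0.75 30 0 0 0;0.75 18 0 0 0;0.75 9 0 0 0;0.75 3.5 0 0 0;0.75 0 0 0 0;0.3 0 0 0 0;0.3 0 0 0 0;0.3 0 0 0 0;0.3 0 0 0 0;0.3 0 0 0 0",
  force=45,
)

```text
clock: 41.53
tool_pos: [0.5716, -0.0766, 0.1756]
eef_rot: [0.036, 0.706, -0.037, 0.707]
contact_force: [-0.7, -0.0, 5.6]
opening: 0.493
```

```bash
python3 - <<'E'
from h import *
st()
E
```

```text
t 41.53 gp [ 0.5718 -0.0768  0.0286] yawY 84.13 open 0.493 F [-0.7 -0.   5.6] q [ 0.35  1.02 -0.52  1.83  0.94  0.55  0.67]
```

```bash
python3 - <<'E'
from h import *
for n,t in [("side","side0"),("scene","scene0")]:
    K,T=cam(n); d=np.load(f"pics/{t}.npy"); P=cloud(n,K,T,d)
    for x in np.arange(.38,.66,.03):
        row=[]
        for y in np.arange(-.58,-.44,.02):
            m=(d>0)&(abs(P[...,0]-x)<.015)&(abs(P[...,1]-y)<.01)&(P[...,2]<.3); row.append(int(1000*P[m][:,2].max()) if m.sum() else -1)
        print(n,round(x,2),row)
E
```

```text
side 0.38 [87, 85, 82, 65, 35, 10, 10]
side 0.41 [62, 87, 86, 37, -1, 0, 1]
side 0.44 [89, 88, 58, -1, 0, 0, 2]
side 0.47 [65, 63, -1, -1, 2, 2, 10]
side 0.5 [74, 73, 72, 2, 2, 2, 9]
side 0.53 [74, 73, 73, -1, 1, 1, 9]
side 0.56 [73, 73, 72, -1, -1, 1, 13]
side 0.59 [74, 73, 73, -1, -1, 1, 9]
side 0.62 [73, 73, 71, 69, 69, 2, 2]
side 0.65 [2, 69, 68, 69, 69, 1, 2]
scene 0.38 [87, 85, 81, 65, 37, 10, 10]
scene 0.41 [63, 86, 87, 61, 36, 9, 1]
scene 0.44 [89, 89, -1, 2, 2, 2, 9]
scene 0.47 [-1, 86, -1, 2, 2, 2, 9]
scene 0.5 [73, 73, 72, 2, 2, 2, 9]
scene 0.53 [73, 73, 73, 2, 2, 2, 9]
scene 0.56 [74, 73, 73, 2, 2, 1, 10]
scene 0.59 [74, 74, 73, 2, 2, 2, 9]
scene 0.62 [73, 73, 73, 25, 25, 2, 2]
scene 0.65 [-1, 70, 69, -1, 18, 2, 2]
```

>>> carry_out(
  targets="0.3 -3 0 0 0;0.3 -15 0 0 0;0.3 -30 0 0 0;0.3 -32 0 0 -0.0927;0.3 0 -12 -4 0;0.3 0 -28 -7 0;0.3 0 -37 -9 0;0.3 0 -37 -9 0;0.3 0 -37 -9 0;0.3 0 -37 -9 0;0.3 0 -37 -9 0;0.3 0 -37 -9 0;0.3 0 -32 -7.5 0;0.3 0 -20 -5 0;0.3 0 -12 -3 0;0.3 0 -6 -1.5 0;0.3 0 -2 0 0;0.3 0 0 0 0;0.3 0 0 0 0;0.3 0 0 0 0",
)

```text
clock: 43.2
tool_pos: [0.4868, -0.4081, 0.2551]
eef_rot: [0.002, 0.707, -0.003, 0.707]
contact_force: [0.1, 0.5, -0.8]
opening: 0.5
```

```bash
python3 - <<'E'
from h import *
plan([.4875,-.410,.0496],89.45); shot("wrist","w26"); held("w26",-.0006); im,d,K,T=shot("side","s14"); cv2.imwrite("pics/s14z.png",cv2.resize(im[150:320,260:440],None,fx=3.5,fy=3.5,interpolation=cv2.INTER_CUBIC))
E
```

```text
t 43.2 gp [ 0.4868 -0.4081  0.1081] yawY 89.6 open 0.5 F [ 0.1  0.5 -0.8] q [ 1.    0.99 -0.71  1.63  0.82  0.85  1.5 ]
total local shift mm [58.5 -1.9  0.7] turn 0.0026 rows 2 per row shift [29.25 -0.94  0.33]
  if turned first: shift [58.5 -1.9  0.7]
front edge tool z -33.27 slope deg -0.2 y range -20.3 20.8
```

View pics/s14z.png

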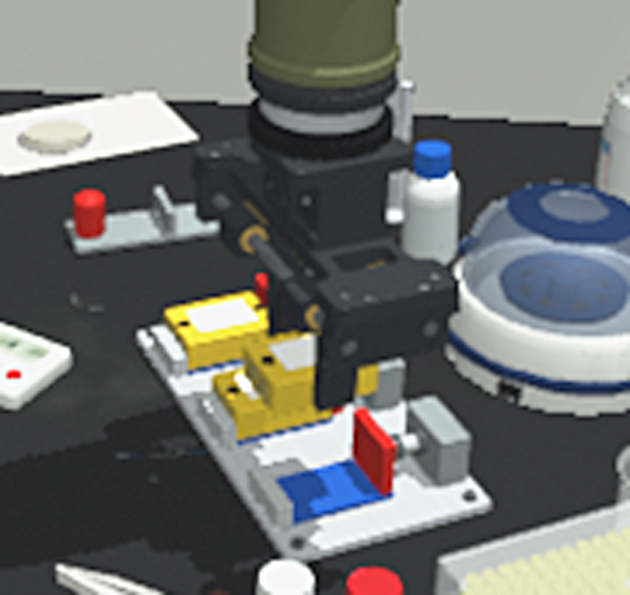

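View pics/w26.png

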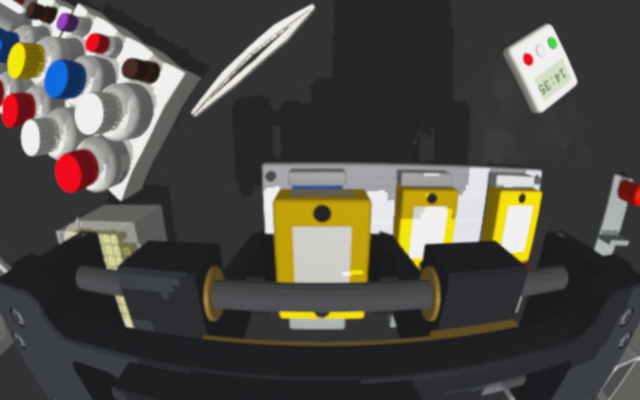

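>>> carry_out(
  targets="0.3 8 -1.7 0.7 0.0026;0.3 16 0 0 0;0.3 16 0 0 0;0.3 10 0 0 0;0.3 5 0 0 0;0.3 3 0 0 0;0.3 0.5 0 0 0;0.3 0 0 0 0;0.3 0 0 0 0",
)

```text
clock: 44.05
tool_pos: [0.4871, -0.4115, 0.197]
eef_rot: [0.004, 0.707, -0.005, 0.707]
contact_force: [0.9, -0.4, -1.0]
opening: 0.492
```

```bash
python3 - <<'E'
from h import *
plan([.505,-.410,.0496],89.45); shot("wrist","w27"); held("w27",-.0006)
E
```

```text
t 44.05 gp [ 0.4872 -0.4117  0.05  ] yawY 89.3 open 0.492 F [ 0.9 -0.4 -1. ] q [ 0.97  1.07 -0.66  1.63  0.89  0.77  1.45]
total local shift mm [ 0.5  2.  17.8] turn -0.0026 rows 1 per row shift [ 0.45  1.96 17.77]
  if turned first: shift [ 0.5  1.9 17.8]
front edge tool z -33.28 slope deg -0.22 y range -20.3 21.3
```

>>> carry_out(
  targets="0.3 0 1.5 3 -0.0026;0.3 0 0 4 0;0.3 0 0 4 0;0.3 0 0 4 0;0.3 0 0 2.5 0;0.3 0 0 1.5 0;0.3 0 0 0 0;0.3 0 0 0 0",
)

```text
clock: 44.77
tool_pos: [0.5049, -0.4102, 0.1961]
eef_rot: [0.003, 0.708, -0.004, 0.706]
contact_force: [-6.0, 1.1, 2.5]
opening: 0.498
```

```bash
python3 - <<'E'
from h import *
plan([.505,-.410,.0346],89.45); shot("wrist","w28"); held("w28",-.0006)
E
```

```text
t 44.77 gp [ 0.5043 -0.4104  0.0491] yawY 89.45 open 0.498 F [-6.   1.1  2.5] q [ 0.95  1.08 -0.67  1.59  0.87  0.8   1.46]
total local shift mm [14.5  0.4  0.7] turn -0.0 rows 1 per row shift [14.51  0.4   0.74]
front edge tool z -33.23 slope deg -0.15 y range -20.3 21.3
```

View pics/w28.png

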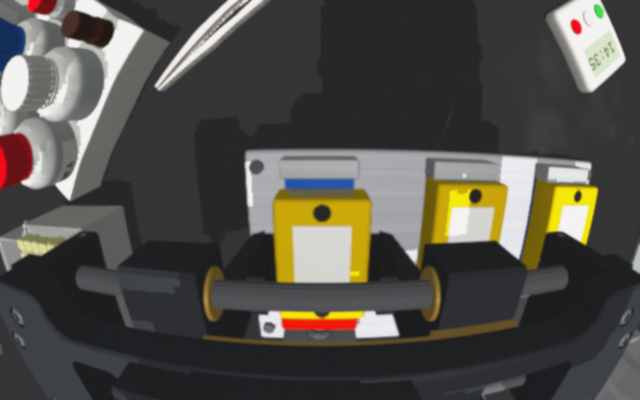

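>>> carry_out(
  targets="0.3 4 0 0.5 0;0.3 4 0 0 0;0.3 3 0 0 0;0.3 2 0 0 0;0.3 1 0 0 0;0.3 0.5 0 0 0;0.3 0 0 0 0;0.3 0 0 0 0",
)

```text
clock: 45.48
tool_pos: [0.5051, -0.4104, 0.1817]
eef_rot: [0.003, 0.709, -0.004, 0.706]
contact_force: [-5.9, -0.1, 3.5]
opening: 0.492
```

```bash
python3 - <<'E'
from h import *
st(); shot("wrist","w29"); held("w29",-.0006);im,d,K,T=shot("side","s15"); cv2.imwrite("pics/s15z.png",cv2.resize(im[180:320,260:420],None,fx=4,fy=4,interpolation=cv2.INTER_CUBIC))
E
```

```text
t 45.48 gp [ 0.5044 -0.4106  0.0347] yawY 89.43 open 0.492 F [-5.9 -0.1  3.5] q [ 0.94  1.1  -0.65  1.59  0.89  0.78  1.45]
front edge tool z -33.23 slope deg -0.16 y range -20.3 21.3
```

View pics/s15z.png

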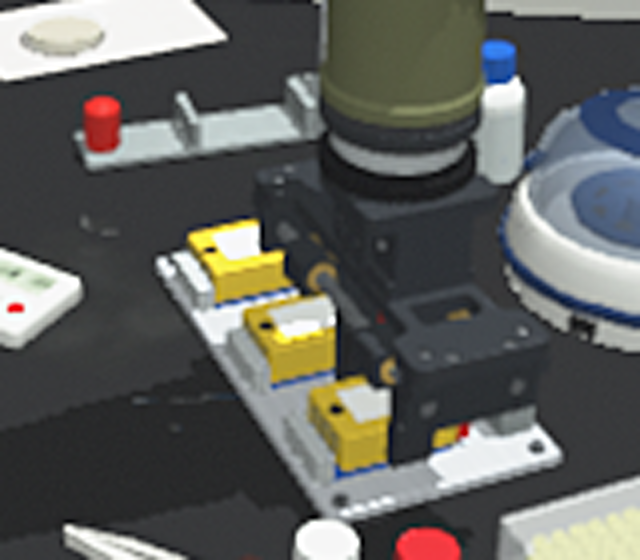

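>>> carry_out(
  targets="0.3 0.5 0 0 0;0.3 0 0 -1.5 0;0.3 0 0 -1.5 0;0.3 0 0 0 0;0.55 0 0 0 0;0.58 0 0 0 0;0.62 0 0 0 0;0.64 0 0 0 0;0.64 0 0 0 0",
  force=20,
)

```text
clock: 46.33
tool_pos: [0.5038, -0.4099, 0.1815]
eef_rot: [0.003, 0.707, -0.004, 0.707]
contact_force: [-1.2, 0.6, 0.6]
opening: 0.639
```

>>> carry_out(
  targets="0.64 -5 0 0 0;0.64 -25 0 0 0;0.64 -35 0 0 0;0.64 -8 0 0 0.0865;0.64 0 20 -3 0;0.64 0 36 -6 0;0.64 0 38 -7 0;0.64 0 38 -7 0;0.64 0 38 -7 0;0.64 0 38 -7 0;0.64 0 38 -7 0;0.64 0 38 -7 0;0.64 0 30 -5.5 0;0.64 0 18 -3 0;0.64 0 7 -2 0;0.64 0 0 0 0;0.64 0 0 0 0;0.64 0 0 0 0",
)

```text
clock: 47.83
tool_pos: [0.4747, -0.0686, 0.254]
eef_rot: [0.034, 0.706, -0.036, 0.706]
contact_force: [0.3, -0.3, 0.4]
opening: 0.636
```

```bash
python3 - <<'E'
from h import *
plan([.473,-.0667,.03],84.4); shot("wrist","w30"); dishchk("w30"); knob("w30",(.473,-.067))
im,d,K,T=shot("side","s16"); cv2.imwrite("pics/s16z.png",cv2.resize(im[180:320,260:420],None,fx=4,fy=4,interpolation=cv2.INTER_CUBIC))
E
```

```text
t 47.83 gp [ 0.4746 -0.069   0.107 ] yawY 84.33 open 0.636 F [ 0.3 -0.3  0.4] q [ 0.37  0.82 -0.53  2.11  0.95  0.47  0.57]
total local shift mm [77.   2.4 -1.8] turn -0.0013 rows 3 per row shift [25.66  0.79 -0.61]
  if turned first: shift [77.   2.4 -1.8]
dish ((0.5040955543518066, 0.10330678522586823), 0.031962696462869644) 0.015062482832826454 2761
knob ((0.47318580746650696, -0.06669951230287552), 0.010994167998433113) 714
```

View pics/s16z.png

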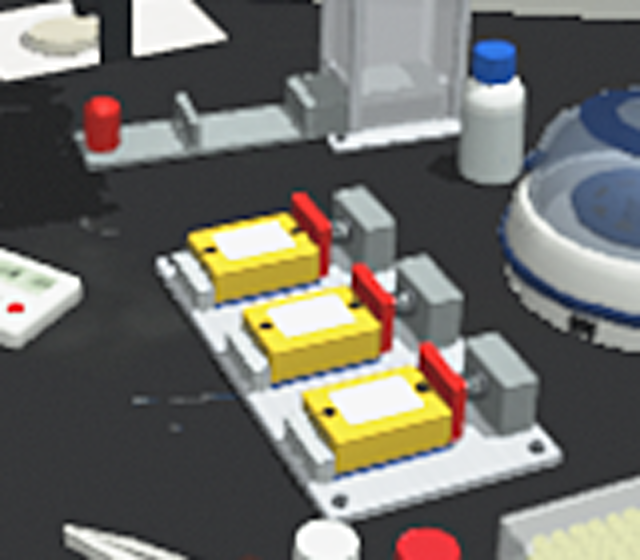

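>>> carry_out(
  targets="0.64 15 2.6 -1.6 0;0.64 30 0 0 0;0.64 20 0 0 0;0.64 8 0 0 0;0.64 4 0 0 0;0.64 0 0 0 0;0.4 0 0 0 0;0 0 0 0 0;0 0 0 0 0;0 0 0 0 0;0 0 0 0 0;0 0 0 0 0;0 0 0 0 0",
  force=50,
)

```text
clock: 49.02
tool_pos: [0.4733, -0.0659, 0.1775]
eef_rot: [0.033, 0.706, -0.037, 0.706]
contact_force: [0.6, -5.9, 3.8]
opening: 0.261
```

>>> carry_out(
  targets="0 0 -0.1 5 0;0 0 -0.1 10 0;0 0 -0.1 15 0;0 0 -0.1 15 0;0 0 -0.1 15 0;0 0 -0.1 15 0;0 0 -0.1 15 0;0 0 0 10 0;0 0 0 5 0;0 0 0 1.5 0;0 0 0 0 0;0 0 0 0 0",
)

```text
clock: 50.02
tool_pos: [0.5782, -0.0768, 0.1775]
eef_rot: [0.032, 0.707, -0.036, 0.705]
contact_force: [-4.2, -6.0, 7.7]
opening: 0.256
```

>>> carry_out(
  targets="0 0 0 1.5 0;0 0 0 0 0;0 0 0 0 0",
)

```text
clock: 50.27
tool_pos: [0.5786, -0.0768, 0.1775]
eef_rot: [0.032, 0.708, -0.036, 0.704]
contact_force: [-7.0, -4.1, 10.8]
opening: 0.259
```

>>> carry_out(
  targets="0.4 0 0 0 0;0.5 0 0 0 0;0.6 0 0 0 0;0.6 0 0 0 0;0.6 -10 0 0 0;0.6 -25 0 0 0;0.6 -36 0 0 0;0.6 -38 0 0 0;0.6 -38 0 0 0;0.6 -33 0 20 0;0.6 0 0 23 0;0.6 0 0 0 0;0.6 0 0 0 0;0.6 0 0 0 0",
)

```text
clock: 51.43
tool_pos: [0.6226, -0.0788, 0.3565]
eef_rot: [0.033, 0.707, -0.034, 0.705]
contact_force: [-0.2, 0.3, -0.2]
opening: 0.598
```

```bash
python3 - <<'E'
from h import *
st(); a=shot("wrist","w31"); dishchk("w31"); knob("w31",(.578,-.078))
im,d,K,T=a; n="wrist"
b=cass(im,d,K,T,n,(.5016,-.2507),.034,.05); b=cass(im,d,K,T,n,(.5008,-.3304),.034,.05); b=cass(im,d,K,T,n,(.5001,-.410),.034,.05)
P=cloud(n,K,T,d); g=cv2.cvtColor(im,cv2.COLOR_BGR2GRAY)
wm=((g>150)&(abs(P[...,2])<0.006)&(P[...,1]>0.0)&(P[...,0]>.38)&(P[...,0]<.75)&(P[...,1]<.25)).astype(np.uint8)
nn,lab,stt,_=cv2.connectedComponentsWithStats(wm); k=1+np.argmax(stt[1:,4]); v,u=np.where(lab==k); print("mat",cv2.minAreaRect(onplane(n,K,T,u,v,0.0015)[:,:2].astype(np.float32)))
im,d,K,T=shot("side","s17"); cv2.imwrite("pics/s17z.png",cv2.resize(im[140:320,240:440],None,fx=3.5,fy=3.3,interpolation=cv2.INTER_CUBIC))
for t in ["timer","bottle"]: pass
im,d,K,T=shot("scene","c9"); P=cloud("scene",K,T,d); print(P[262,311],P[158,373])
E
```

```text
t 51.43 gp [ 0.6222 -0.079   0.2095] yawY 84.54 open 0.598 F [-0.2  0.3 -0.2] q [ 0.44  0.84 -0.75  1.59  0.65  0.98  0.96]
dish ((0.5044052600860596, 0.10343030095100403), 0.03201955556869507) 0.015220188250052334 2075
knob ((0.5710939764976501, -0.07650268077850342), 0.01730109006166458) 359
cass ((0.5022584795951843, -0.248398557305336), (0.046399716287851334, 0.06312016397714615), 88.2933578491211) 1154 0.03417919607680439
cass ((0.501850962638855, -0.3272467255592346), (0.047805555164813995, 0.0627899244427681), 89.03035736083984) 864 0.03418133444381177
cass ((0.5008323788642883, -0.4069031774997711), (0.05110843479633331, 0.06289523839950562), 87.67382049560547) 656 0.03418037048866532
mat ((0.5277824401855469, 0.11171887069940567), (0.17319974303245544, 0.10588636249303818), 1.1693249940872192)
[ 0.36579109 -0.21779467  0.01506479] [ 0.69062896 -0.18384508  0.08750233]
```

View pics/w31.png

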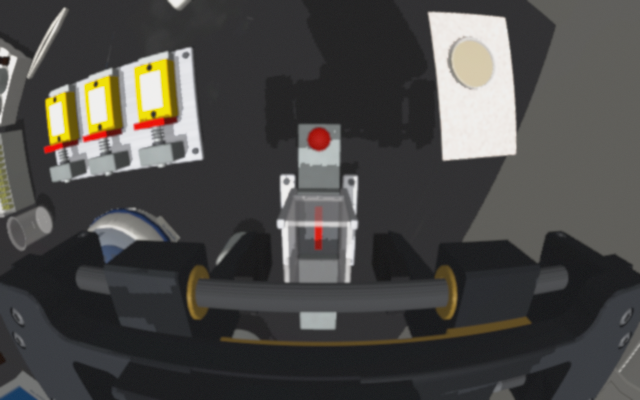

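View pics/s17z.png

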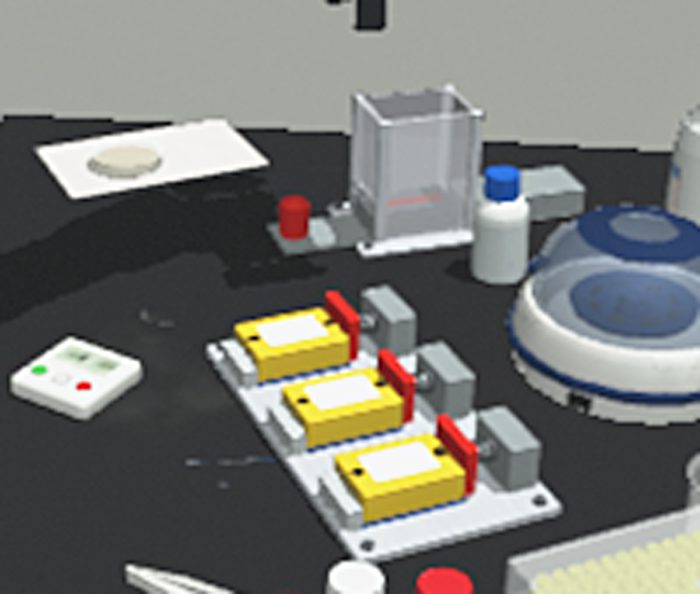

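```bash
python3 - <<'E'
from h import *
im,d,K,T,n=load("w31"); hsv=cv2.cvtColor(im,cv2.COLOR_BGR2HSV)
red=(((hsv[...,0]<8)|(hsv[...,0]>172))&(hsv[...,1]>150)&(hsv[...,2]>60))
v,u=np.where(red&(np.hypot(np.arange(640)[None]-319,np.arange(400)[:,None]-138)<25)); c,rd=cv2.minEnclosingCircle(np.stack([u,v],1).astype(np.float32)); print(c,rd,onplane(n,K,T,c[0],c[1],.041))
E
```

```text
(318.5, 138.5) 10.977349281311035 [ 0.57728701 -0.0775787   0.041     ]
```

```bash
python3 -c "
from plant import r
print(r.finish_job())"
```

```text
the job is handed in; nothing more can be done
None
```

I've done the whole task and handed it in at about 51 s of the 210 s; the interface reports no verdict.

- **Dish:** Only one dish was there. I set it on the mat before touching the drawer. It was later knocked about 23 mm aside, and I left it because it is still wholly on the mat: centre (0.504, 0.103), radius 32 mm, with the mat centred at (0.528, 0.112).
- **Cassettes:** All three were drawn with the drawer and loaded into bays 1, 2 and 3. In the last side picture they sit square between lip and pressed-back jaw, with their tops at 34 mm (bed 12 mm + cassette 22 mm).
- **Drawer:** It was pushed to its stop. The knob's last reading was (0.577, -0.078), the same as at the start to within 1 mm.
- **Bottle and timer:** The bottle read the same before and after, and the timer within about 1.5 mm.

**What went wrong:**
- On the first try at bay 1 the hand overshot by a few mm and the cassette was pitched in the grip; about 25 N showed at the wrist. My best reading is that its end caught the top of the jaw. I set it flat on the worktop, gripped it again and loaded it properly, letting the arm settle longer before each fit after that.
- An automatic knob reading in the last check gave (0.571, -0.077). It had picked up other red pixels, so I used the cleaner circle fit given above.
- In that last, more distant wrist view the cassette outlines read 2–7 mm too wide, with centres 2–3 mm off in y. I put this down to their side faces being seen at an angle.

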